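# Book in stripped gearbox brackets

## Robot

A 6-joint arm with a two-finger parallel gripper is mounted at the origin on the work surface. World frame = base frame: x ahead of the robot, y to its left, z up, the work surface at z = 0. Lengths are in m, angles in rad, forces in N, time in s.
With the tool pointing down it reaches from about 0.35 to 0.875 m from the base axis. Payload 4.2 kg.
Tool frame: the origin (TCP) lies midway between the tips of the shut fingers; the grasp point (between the pads) lies 19 mm behind it; z points along the fingers, y is the direction in which the jaws open and shut (so a half turn about z gives the same grasp; the last joint's range is limited). The gripper opens to 87 mm and grips with 3 to 60 N. Pads are 19 mm wide; open, the fingers measure 117 mm over their backs; the gripper's body (75 mm by 190 mm) begins 51 mm behind the grasp point.
Start: joints at [-0.973, 0.385, 0.008, 0, -1.194, -0.259], TCP at [0.208, -0.589, 0.223] pointing down, gripper open.
Joint ranges: [-3.14, 3.14], [-1.21, 2.06], [-1.07, 1.41], [-3.16, 2.05], [-2.99, -0.16], [-3.1, 3.1]. Speed limits (rad/s): [2.79, 2.79, 3.14, 3.14, 3.14, 3.14].

## Interface

Orientations are given as a unit quaternion [w, x, y, z].
In Python, from workcell import r, viewer, close_job gives the robot as it stands.
- The arm moves only by the tool play_rows, never from a script. Its argument "commands" is a list that holds one entry, the list of rows, each a list of 6 numbers: the shift along the tool's x, y, z normalised to -1 to 1, where 1 is 30 cm, then the turn, a rotation vector about the tool's x, y, z normalised to -1 to 1, where 1 is 45 degrees. In form: [[[dx, dy, dz, wx, wy, wz], ...]]. A call has 1 to 12 rows; each row is the pose to reach, as a shift and turn from the pose measured when the call began, along the tool's axes at that moment; what a row does not reach only later rows make up. A row lasts 1/8 s, in which the tool goes at most 62.5 mm and 10.7 degrees, less where a joint would pass 70% of its speed; a pose out of reach is approached as far as the arm can. A call with a number of a shift or a turn outside -1 to 1 is refused whole. A call with a gripper value outside its range is refused whole. "gripper" is the closure, from -1 (fully open) to 1 (shut), set as the call begins (left out, the last holds). The fingers move at their own pace and stop on an object; "force" is the grip in N (left out, the last holds). Time passes only in rows, so rows that repeat a pose let the fingers close. It gives the time, the measured TCP pose, the force and the opening at its end, in the units of the state.
- r.read_state(): the state, without advancing time (a new reading comes with each control period).
- viewer.capture(name): name is "scene" or "top" or "wrist"; returns a dict with "pixels" (384x512x3 uint8, blue, green, red), "intrinsics" (3x3 intrinsics, pixels), "origin" and "rotation" of the camera in the world; the wrist camera has in their place "tool_from_camera" (4x4, takes a point from camera to tool coordinates, whose origin is the TCP and whose axes are the flange's). Camera axes: x right, y down, z forward; pixel columns grow to the right and rows downward; lengths in m; the calibration is good to about 2 mm. A picture is of the moment at which its call begins: read the wrist's pose just before it. There is no depth.
- close_job(): hands the job in, once; it reports no verdict.
The state is a dict: "t": time; "joint_pos": joint angles; "qd": joint speeds; "effort": joint torques, N m; "tool_pos": TCP position; "eef_rot": TCP orientation; "force": force on the tool from outside, world axes, zero at the start; "torque": the same for the moment, N m; "gripper_width": finger opening in m.
Only numpy, scipy, OpenCV 4.12 (cv2) and the standard library are available. Lean on these libraries where they do the work, as an engineer would, in place of code of your own. Each camera call takes 0.05 s, during which the arm holds its last target. There are 200 camera calls.

## Task

Book in the mount brackets standing on the bench (two or three of red, blue and green): with the hand scanner read the barcode of the job card, then each bracket's label where it stands, in the order red, blue, green, each time holding the scanner steady for 2 seconds about 8 to 9 cm from the barcode's middle with the window square to the sloping label. When all are read, hang every bracket by its eye on the peg of the hook stand of its own colour and the scanner by its eye on the yellow hook, all left hanging quietly, and leave the other loose things where they are.

Things in the scene. Friction and masses are not known exactly. Their poses are not given: they have to be found in the camera images.
- red_grip (a point): Red steel mount bracket, 250 g (may be absent), upright on its foot. Plate 44 mm wide (y), 10 mm thick (x), top edge 130 mm above the bench; this is the middle of its solid top part, 112 mm above the underside. z up; -x points from the plate out over the label. Foot 76 mm wide, 64 mm to -x and 30 mm to +x of the plate's middle.
- red_eye (a point): Centre of the round eye (27 mm hole, axis along the bracket's x) through the red bracket's plate, 37 mm below red_grip and 75 mm above the bracket's underside; axes as the bracket's.
- red_label (a point): Centre of the white barcode label (44 x 40 mm) on the red bracket's sloping ramp: 35 mm to -x of the plate's middle, 19 mm above the underside. Its z axis is the label's outward normal: up, leaning 20 degrees (0.35 rad) from the bracket's z to the bracket's -x.
- blue_grip (a point): Blue steel mount bracket, 250 g (may be absent), upright on its foot. Plate 44 mm wide (y), 10 mm thick (x), top edge 130 mm above the bench; this is the middle of its solid top part, 112 mm above the underside. z up; -x points from the plate out over the label. Foot 76 mm wide, 64 mm to -x and 30 mm to +x of the plate's middle.
- blue_eye (a point): Centre of the round eye (27 mm hole, axis along the bracket's x) through the blue bracket's plate, 37 mm below blue_grip and 75 mm above the bracket's underside; axes as the bracket's.
- blue_label (a point): Centre of the white barcode label (44 x 40 mm) on the blue bracket's sloping ramp: 35 mm to -x of the plate's middle, 19 mm above the underside. Its z axis is the label's outward normal: up, leaning 20 degrees (0.35 rad) from the bracket's z to the bracket's -x.
- green_grip (a point): Green steel mount bracket, 250 g (may be absent), upright on its foot. Plate 44 mm wide (y), 10 mm thick (x), top edge 130 mm above the bench; this is the middle of its solid top part, 112 mm above the underside. z up; -x points from the plate out over the label. Foot 76 mm wide, 64 mm to -x and 30 mm to +x of the plate's middle.
- green_eye (a point): Centre of the round eye (27 mm hole, axis along the bracket's x) through the green bracket's plate, 37 mm below green_grip and 75 mm above the bracket's underside; axes as the bracket's.
- green_label (a point): Centre of the white barcode label (44 x 40 mm) on the green bracket's sloping ramp: 35 mm to -x of the plate's middle, 19 mm above the underside. Its z axis is the label's outward normal: up, leaning 20 degrees (0.35 rad) from the bracket's z to the bracket's -x.
- scanner_grip (a point): Middle of the grip (24 mm in x, 30 mm in y, 62 mm tall) of the yellow and black hand scanner, 280 g, 145 mm tall, standing upright on its head; 118 mm above its underside. Head 44 x 60 x 35 mm (x, y, z); between head and grip a flat black neck, 46 mm wide (y), 10 mm thick, with the hanging eye. z points from the head to the grip's end.
- scanner_eye (a point): Centre of the scanner's round hanging eye (27 mm hole, axis along the scanner's x), 59 mm above its underside, 59 mm below scanner_grip; axes as the scanner's. It may hang either way round.
- scanner_lens (a point): Centre of the reading window, in the middle of the scanner's underside. It looks along the scanner's -z and reads at 60 to 120 mm from the label (best 85 mm); any turn about its line of sight will do.
- red_hook_peg (a point): Middle of the peg of the fixed red hook stand, for the red bracket: level steel peg, 8 mm thick, 235 mm above the bench, along the stand's -x (roughly to the robot) from a 250 mm high, 16 mm post with a red base. This point is on the axis, 55 mm from the post's; straight for 40 mm farther, then the tip turns up, its top 12 mm above the axis, 53 mm out.
- blue_hook_peg (a point): Middle of the peg of the fixed blue hook stand, for the blue bracket: level steel peg, 8 mm thick, 235 mm above the bench, along the stand's -x (roughly to the robot) from a 250 mm high, 16 mm post with a blue base. This point is on the axis, 55 mm from the post's; straight for 40 mm farther, then the tip turns up, its top 12 mm above the axis, 53 mm out.
- green_hook_peg (a point): Middle of the peg of the fixed green hook stand, for the green bracket: level steel peg, 8 mm thick, 235 mm above the bench, along the stand's -x (roughly to the robot) from a 250 mm high, 16 mm post with a green base. This point is on the axis, 55 mm from the post's; straight for 40 mm farther, then the tip turns up, its top 12 mm above the axis, 53 mm out.
- yellow_hook_peg (a point): Middle of the peg of the fixed yellow hook stand, for the scanner: level steel peg, 8 mm thick, 235 mm above the bench, along the stand's -x (roughly to the robot) from a 250 mm high, 16 mm post with a yellow base. This point is on the axis, 55 mm from the post's; straight for 40 mm farther, then the tip turns up, its top 12 mm above the axis, 53 mm out.
- card_label (a point): Centre of the barcode (34 x 30 mm) on the white job card with orange edges, 90 mm wide and 80 mm high, on a fixed sloping grey holder, 39 mm above the bench. Its z axis is the card's outward normal: up, leaning 20 degrees (0.35 rad) to the holder's front (roughly to the robot).
- gear: loose steel gear, 52 mm across, 22 mm high; not part of the job. Origin at the centre of its underside (z up).
- bearing: loose dark bearing ring, 52 mm across, 15 mm high; not part of the job. Origin at the centre of its underside (z up).
- socket: loose socket, 28 mm across, 32 mm high; not part of the job. Origin at the centre of its underside (z up).
- driver: loose screwdriver with red handle, lying on the bench; not part of the job. Origin at the centre of its underside.
- wrench: loose steel wrench lying on the bench; not part of the job. Origin at the centre of its underside.
- oil: black oil bottle with red cap, 64 mm across, 170 mm high; not part of the job. Origin at the centre of its underside (z up).
Not all that is in view belongs to the job. What is shaped like the part that bears blue_grip but pink is not meant.

How it is judged:
On the way, in this order (a step that is already met when the one before it is completed fails the run):
1. the scanner's window is held on the job card's barcode, square to it, 60 to 120 mm off, for 1.5 s (x of card_label in the frame of scanner_lens between -0.014 and 0.014 m and y of card_label in the frame of scanner_lens between -0.014 and 0.014 m and z of card_label in the frame of scanner_lens between -0.12 and -0.06 m and angle between the z axis of scanner_lens and the z axis of card_label, either way round below 0.28 rad), for 1.5 s.
2. the scanner's window is held on the red bracket's label, square to it, 60 to 120 mm off, for 1.5 s, while the bracket stands on the bench (x of red_label in the frame of scanner_lens between -0.014 and 0.014 m and y of red_label in the frame of scanner_lens between -0.014 and 0.014 m and z of red_label in the frame of scanner_lens between -0.12 and -0.06 m and angle between the z axis of scanner_lens and the z axis of red_label, either way round below 0.28 rad and height (world z) of red_label below 0.035 m), for 1.5 s.
3. the scanner's window is held on the blue bracket's label, square to it, 60 to 120 mm off, for 1.5 s, while the bracket stands on the bench (x of blue_label in the frame of scanner_lens between -0.014 and 0.014 m and y of blue_label in the frame of scanner_lens between -0.014 and 0.014 m and z of blue_label in the frame of scanner_lens between -0.12 and -0.06 m and angle between the z axis of scanner_lens and the z axis of blue_label, either way round below 0.28 rad and height (world z) of blue_label below 0.035 m), for 1.5 s.
4. the scanner's window is held on the green bracket's label, square to it, 60 to 120 mm off, for 1.5 s, while the bracket stands on the bench (x of green_label in the frame of scanner_lens between -0.014 and 0.014 m and y of green_label in the frame of scanner_lens between -0.014 and 0.014 m and z of green_label in the frame of scanner_lens between -0.12 and -0.06 m and angle between the z axis of scanner_lens and the z axis of green_label, either way round below 0.28 rad and height (world z) of green_label below 0.035 m), for 1.5 s.
At the end, for the whole second after the job is handed in: Every bracket present hangs with its own colour's peg through its eye, the scanner on the yellow one: eye centre within 12 mm sideways of the peg's axis, 0 to 18 mm below it, 40 mm outward to 35 mm inward of the peg's middle; all slower than 120 mm/s (x of red_eye in the frame of red_hook_peg between -0.04 and 0.035 m and y of red_eye in the frame of red_hook_peg between -0.012 and 0.012 m and z of red_eye in the frame of red_hook_peg between -0.018 and 0 m and linear speed of each of red, blue, green, scanner below 0.12 m/s and x of blue_eye in the frame of blue_hook_peg between -0.04 and 0.035 m and y of blue_eye in the frame of blue_hook_peg between -0.012 and 0.012 m and z of blue_eye in the frame of blue_hook_peg between -0.018 and 0 m and x of green_eye in the frame of green_hook_peg between -0.04 and 0.035 m and y of green_eye in the frame of green_hook_peg between -0.012 and 0.012 m and z of green_eye in the frame of green_hook_peg between -0.018 and 0 m and x of scanner_eye in the frame of yellow_hook_peg between -0.04 and 0.035 m and y of scanner_eye in the frame of yellow_hook_peg between -0.012 and 0.012 m and z of scanner_eye in the frame of yellow_hook_peg between -0.018 and 0 m); the robot touches nothing.
It fails at once if one of the other loose things on the bench (gear, bearing, socket, screwdriver, wrench, oil bottle) is moved more than 30 mm (distance of any of gear, bearing, socket, driver, wrench, oil from where it was at the start of the episode above 0.03 m).
Of red, blue, green only 2 to 3 are there at a start; the rules pass over those that are not, and their reading is None.
At some moment in a run one of red, blue, green may be knocked a few centimetres aside while the robot is not near it.
It also fails if it takes over 210 s, if anything falls off the work surface, if the arm or the gripper's body presses on something with over 40 N, if the wrist force passes 120 N, or if a joint passes its speed limit or range.

## Working session

There is one attempt and no reset: what is moved stays moved. The work goes in short steps, Python scripts to look and compute and a tool call to move; the robot and the scene stay as the last step left them, time stands still between calls to the robot, and variables do not carry over. Pictures are saved under pics/ and viewed, about 12 in all and at most 16, crops included, and the job is handed in when it is done.

Besides the shell and the picture viewer there is one more tool, called after "Request:" as name([rows], argument=value, ...), one row to a line, values as JSON. play_rows: Moves the arm, as the interface text tells. Its arguments: {"type":"object","properties":{"commands":{"type":"array"},"gripper":{"type":"number"},"force":{"type":"number"}},"required":["commands"]}

```bash
ls; mkdir -p pics; python3 - <<'E'
from workcell import r, viewer
import cv2,numpy as np
for n in ("scene","top"):
    c=viewer.capture(n); cv2.imwrite(f"pics/{n}0.png",cv2.resize(c["pixels"],(800,600),interpolation=cv2.INTER_CUBIC)); np.savez(f"{n}.npz",**c)
    print(n,np.round(c["intrinsics"],1).tolist(),np.round(c["origin"],3),np.round(c["rotation"],3).tolist())
s=r.read_state();print({k:np.round(v,3).tolist() for k,v in s.items()})
E
```

```text
pics
scene [[413.7, 0.0, 258.5], [0.0, 413.7, 187.6], [0.0, 0.0, 1.0]] [1.094 0.265 1.175] [-0.151, 0.526, 0.807, -0.222]
top [[472.1, 0.0, 253.3], [0.0, 472.1, 199.8], [0.0, 0.0, 1.0]] [0.275 0.013 1.417] [0.062, -0.7, 0.708, -0.069]
{'t': 0.1, 'joint_pos': [-0.973, 0.385, 0.007, -0.0, -1.194, -0.259], 'qd': [0.001, -0.002, 0.002, 0.001, 0.0, 0.001], 'effort': [-0.0, -39.169, 18.793, 4.232, 0.013, -0.0], 'tool_pos': [0.208, -0.589, 0.222], 'eef_rot': [-0.0, -0.169, 0.986, 0.001], 'force': [-0.708, -0.269, -0.435], 'torque': [0.019, 0.013, -0.01], 'gripper_width': 0.088}
```

View pics/scene0.png

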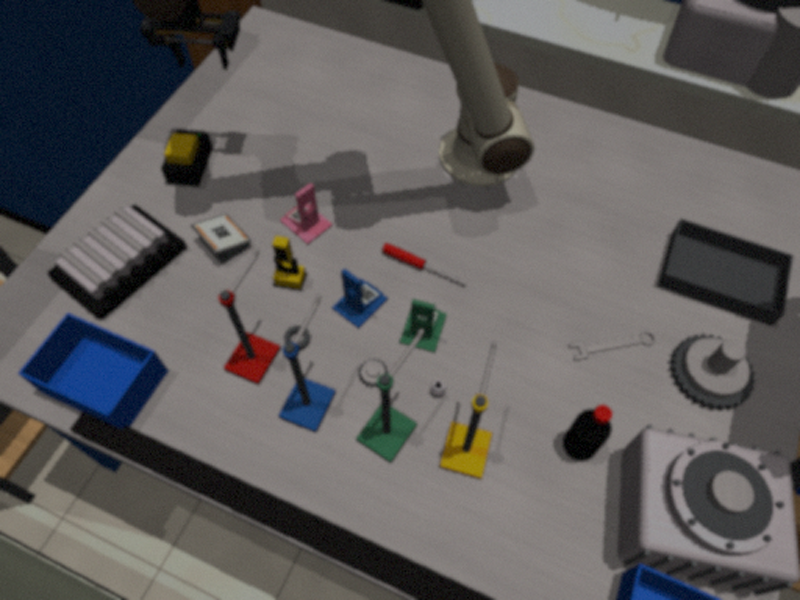

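View pics/top0.png

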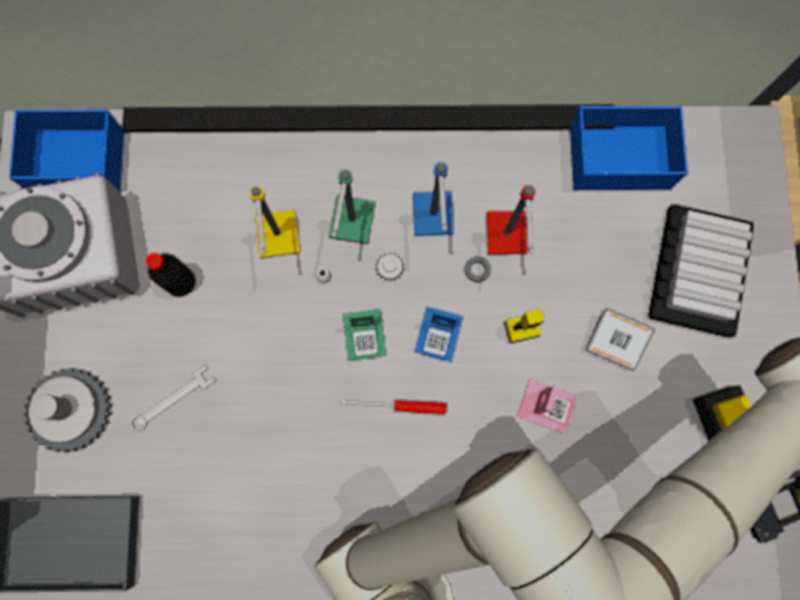

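```bash
cat > h.py <<'E'
import numpy as np,cv2
from scipy.spatial.transform import Rotation as R
from scipy.optimize import least_squares
def q(w): return R.from_quat([w[1],w[2],w[3],w[0]])
def load(n):
    c=dict(np.load(n+".npz")); c["M"]=q(c["rotation"]).as_matrix() if c["rotation"].size==4 else c["rotation"]; return c
def plane(c,uv,z=0.):
    d=c["M"]@np.linalg.inv(c["intrinsics"])@np.array([*uv,1.]); return c["origin"]+d*(z-c["origin"][2])/d[2]
def proj(c,P):
    p=(np.atleast_2d(P)-c["origin"])@c["M"]@c["intrinsics"].T; return p[:,:2]/p[:,2:]
def mask(px,col):
    H,S,V=cv2.split(cv2.cvtColor(px,cv2.COLOR_BGR2HSV)); lo,hi={"blue":(100,125),"green":(60,95),"yellow":(20,33),"red":(0,6),"pink":(150,175)}[col]
    return ((H>=lo)&(H<=hi)&(S>90)&(V>40)).astype(np.uint8)
E
python3 - <<'E'
from h import *
t=load("top"); s=load("scene")
for col in ("blue","green","yellow","red"):
    m=mask(t["pixels"],col); n,l,st,ce=cv2.connectedComponentsWithStats(m)
    for i in range(1,n):
        if st[i,4]>120 and 150<ce[i][0]<420:
            (c,sz,a)=cv2.minAreaRect(np.argwhere(l==i)[:,::-1].astype(np.float32))
            b=cv2.boxPoints((c,sz,a)); w=np.array([plane(t,p,.006)[:2] for p in b])
            print(col,st[i,4],np.round(c,1),"world ctr",np.round(w.mean(0),3),"sides",np.round(np.linalg.norm(w[1]-w[0]),3),np.round(np.linalg.norm(w[2]-w[1]),3),"yaw",np.round(np.degrees(np.arctan2(*(w[1]-w[0])[::-1]))%90,1))
def crop(c,x0,y0,x1,y1,k): return cv2.resize(c["pixels"][y0:y1,x0:x1],None,fx=k,fy=k,interpolation=cv2.INTER_CUBIC)
a=crop(t,155,100,355,180,4); b=crop(t,205,190,405,260,4)
cv2.imwrite("pics/crop1.png",np.vstack([a,b]))
cv2.imwrite("pics/crop2.png",crop(s,125,140,325,290,4))
E
```

```text
blue 3762 [401.5  93.5] world ctr [ 0.881 -0.478] sides 0.241 0.183 yaw 0.6
blue 522 [276.8 136. ] world ctr [ 0.743 -0.078] sides 0.078 0.089 yaw 2.5
blue 500 [280.4 213.6] world ctr [ 0.497 -0.083] sides 0.092 0.074 yaw 75.1
green 445 [226.9 140.5] world ctr [0.729 0.078] sides 0.085 0.063 yaw 81.1
green 422 [232.8 214. ] world ctr [0.498 0.06 ] sides 0.071 0.09 yaw 6.1
yellow 601 [177.  148.9] world ctr [0.704 0.233] sides 0.082 0.09 yaw 8.0
yellow 342 [336.1 207.9] world ctr [ 0.513 -0.253] sides 0.077 0.051 yaw 13.6
red 654 [324.  148.5] world ctr [ 0.701 -0.224] sides 0.08 0.091 yaw 2.2
red 257 [268.5 260.1] world ctr [ 0.358 -0.045] sides 0.023 0.099 yaw 85.2
```

View pics/crop1.png

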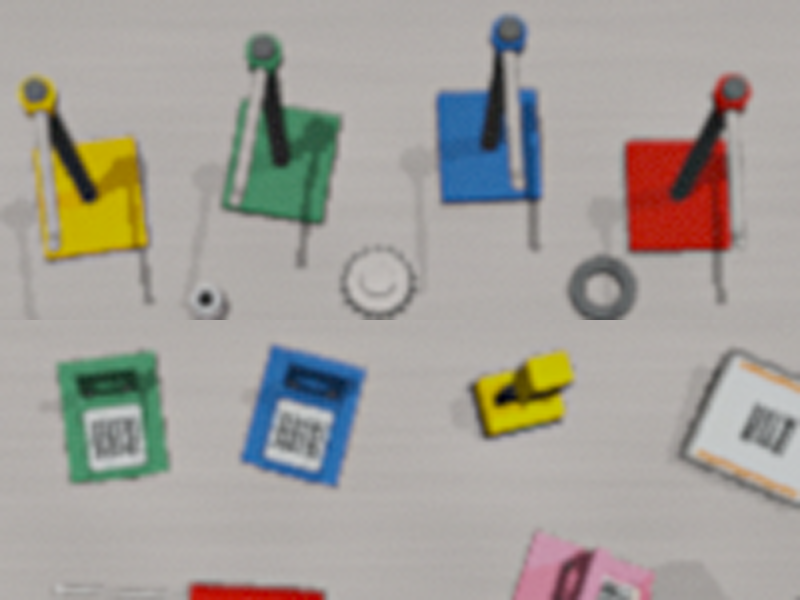

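View pics/crop2.png

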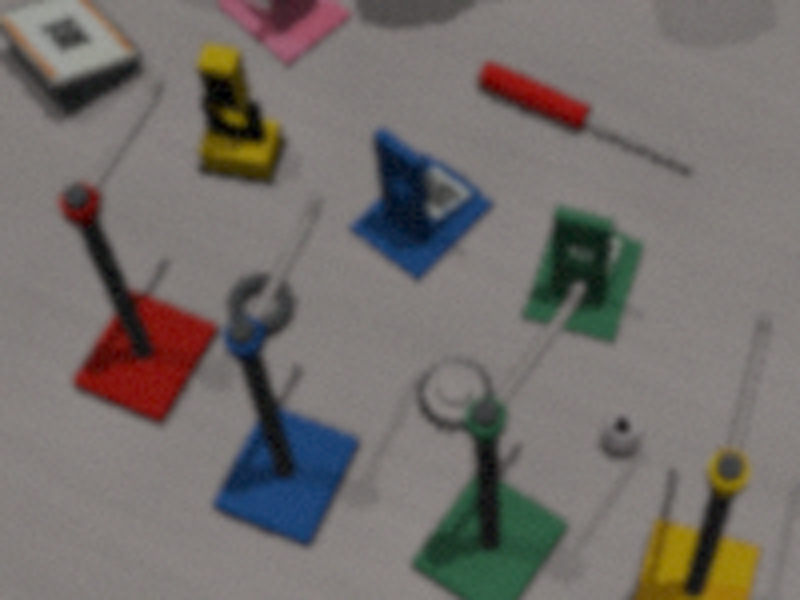

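```bash
cat > fit.py <<'E'
from h import *
t=load("top"); s=load("scene")
def A(u,v): return (t,((u+.5)/4-.5+155,(v+.5)/4-.5+100))
def B(u,v): return (t,((u+.5)/4-.5+205,(v-320+.5)/4-.5+190))
def S(u,v): return (s,((u+.5)/4-.5+125,(v+.5)/4-.5+140))
def fit(name,obs,x0):
    f=lambda p:np.concatenate([proj(c,R.from_euler('z',p[2]).apply(P)+[p[0],p[1],0])[0]-uv for P,(c,uv) in obs])
    o=least_squares(f,x0,loss="soft_l1"); print(name,np.round(o.x,4),"deg",round(np.degrees(o.x[2]),1),"res",np.round(o.fun,1).tolist()); return o.x
T,F,P=(0,0,.25),(0,0,.01),(-.105,0,.243)
for n,a in dict(yellow=((37,90),(88,197),(54,245),(729,467),(764,322)),green=((263,48),(281,160),(237,200),(487,413),(577,292)),blue=((508,30),(488,147),(518,187),(243,338),(316,207))).items():
    x=fit(n+" stand",[(T,A(*a[0])),(F,A(*a[1])),(P,A(*a[2])),(T,S(*a[3])),(P,S(*a[4]))],[.75,0,0])
    print("  peg mid",np.round(x[:2]-.055*np.array([np.cos(x[2]),np.sin(x[2])]),4))
c=lambda sx,sy:(.03 if sx>0 else -.064,.038*sy,.005)
L=(-.035,0,.019)
fit("green",[(c(1,1),B(58,365)),(c(1,-1),B(155,352)),(c(-1,-1),B(168,468)),(c(-1,1),B(72,482)),(L,B(116,438)),(c(1,-1),S(525,318)),(c(1,1),S(614,340)),(c(-1,1),S(642,242)),((0,-.022,.13),S(560,205)),((0,.022,.13),S(612,215))],[.5,.05,0])
fit("blue",[(c(1,1),B(272,346)),(c(1,-1),B(366,368)),(c(-1,-1),B(338,485)),(c(-1,1),B(243,463)),(L,B(300,437)),(c(1,-1),S(352,228)),(c(1,1),S(418,277)),(c(-1,1),S(492,203)),(L,S(447,192))],[.5,-.1,0])
h=lambda a,b,z=.035:(.022*a,.03*b,z)
fit("scanner",[(h(1,1),B(478,382)),(h(-1,1),B(489,428)),(h(-1,-1),B(563,415)),((0,0,.149),B(547,371)),((0,0,.149),S(221,60)),(h(1,1),S(271,170)),(h(1,-1),S(203,158)),(h(-1,1),S(283,128))],[.5,-.25,0])
# card: corners
im=t["pixels"][185:250,365:430]
k=[(606,311),(653,331),(630,369),(588,339),(621,339)]
for u,v in k: print("card",np.round(plane(t,((u+.5)/1.5625-.5,(v+.5)/1.5625-.5),.039),3))
E
python3 fit.py
python3 - <<'E'
from h import *
from workcell import viewer
t=load("top");s=load("scene")
a=cv2.resize(t["pixels"][190:240,370:425],None,fx=7,fy=7,interpolation=cv2.INTER_CUBIC)
b=cv2.resize(s["pixels"][130:180,118:173],None,fx=7,fy=7,interpolation=cv2.INTER_CUBIC)
cv2.imwrite("pics/card.png",np.hstack([a,b]))
c=viewer.capture("wrist");print(np.round(c["tool_from_camera"],4).tolist(),c["intrinsics"].tolist())
E
```

```text
yellow stand [0.7042 0.2315 0.1315] deg 7.5 res [-0.6, -0.9, 0.5, -0.6, 0.0, -0.2, 0.2, -0.6, 0.2, -1.0]
  peg mid [0.6497 0.2243]
green stand [ 0.732   0.0844 -0.1617] deg -9.3 res [-0.3, -1.0, -0.1, -0.4, -0.3, 0.1, -0.4, -0.5, 0.1, -1.0]
  peg mid [0.6777 0.0933]
blue stand [ 0.7423 -0.0762  0.0415] deg 2.4 res [-0.1, -0.8, -0.3, -0.7, -0.2, -0.7, 0.0, -2.5, 0.2, -2.0]
  peg mid [ 0.6873 -0.0785]
green [0.5147 0.0624 0.1281] deg 7.3 res [-0.7, -0.4, -0.2, -0.5, 0.8, 0.8, -0.2, 0.8, -0.1, -0.1, -0.8, -0.9, 0.2, -0.2, 0.6, -0.7, -1.2, 0.7, 0.2, 1.9]
blue [ 0.5143 -0.0885 -0.2602] deg -14.9 res [-0.5, -0.5, 0.2, 0.0, 0.0, 0.6, -0.7, -0.1, -0.2, -0.5, -0.8, -0.4, 0.4, 0.3, 0.5, -0.8, -2.9, -0.6]
scanner [ 0.5081 -0.241   0.2282] deg 13.1 res [-2.0, -2.0, -0.8, 0.7, 0.2, -0.8, -0.2, -1.5, -0.1, -1.1, -0.2, -1.1, -1.1, -1.1, 0.3, -1.7]
card [ 0.533 -0.402  0.039]
card [ 0.493 -0.489  0.039]
card [ 0.422 -0.44   0.039]
card [ 0.479 -0.364  0.039]
card [ 0.479 -0.427  0.039]
[[0.0004, -0.9601, -0.2798, 0.0761], [1.0, 0.0004, 0.0002, -0.0008], [-0.0001, -0.2798, 0.9601, -0.1629], [0.0, 0.0, 0.0, 1.0]] [[324.69005776555287, 0.0, 261.080511245143], [0.0, 324.69005776555287, 198.3549959871151], [0.0, 0.0, 1.0]]
```

View pics/card.png

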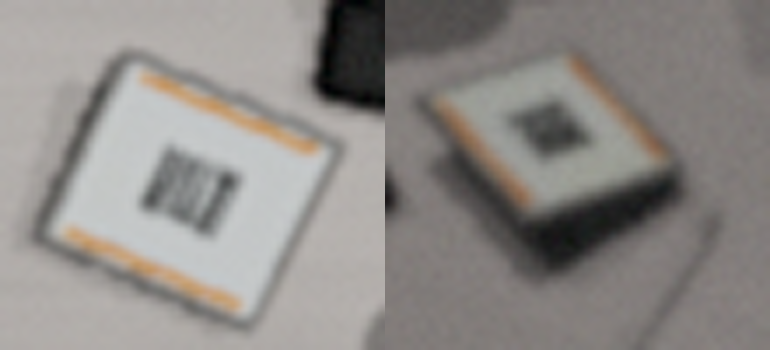

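```bash
cat >> h.py <<'E'
def toolR(yaw,n=(0,0,1)):
    n=np.array(n,float); y=np.array([-np.sin(yaw),np.cos(yaw),0]); y-=n*(y@n); y/=np.linalg.norm(y); z=-n
    return np.column_stack([np.cross(y,z),y,z])
def lean(yaw,a=.349): return np.array([-np.sin(a)*np.cos(yaw),-np.sin(a)*np.sin(yaw),np.cos(a)])
def go(p,Rt):
    from workcell import r
    s=r.read_state(); M=q(s["eef_rot"]).as_matrix()
    d=M.T@(np.array(p)-s["tool_pos"])/.3; w=R.from_matrix(M.T@Rt).as_rotvec()/(np.pi/4)
    print("t",round(s["t"],1),"j",np.round(s["joint_pos"],2),"row",np.round(np.r_[d,w],3).tolist())
E
cat > card.py <<'E'
from h import *
t=load("top"); s=load("scene"); obs=[]
C=lambda u,v:(t,((u+.5)/7-.5+370,(v+.5)/7-.5+190)); D=lambda u,v:(s,((u-385+.5)/7-.5+118,(v+.5)/7-.5+130))
obs=[((.04,.045,0),C(130,57)),((.04,-.045,0),C(338,150)),((-.04,-.045,0),C(250,325)),((-.04,.045,0),C(45,235)),((0,0,0),C(190,190)),((0,0,0),D(552,127)),((.04,-.045,0),D(430,95)),((.04,.045,0),D(530,218)),((-.04,.045,0),D(672,155)),((-.04,-.045,0),D(570,52))]
def f(p):
    M=R.from_euler('z',p[2])*R.from_euler('y',-.349)
    return np.concatenate([proj(c,M.apply(P)+[p[0],p[1],.039])[0]-uv for P,(c,uv) in obs])
o=least_squares(f,[.48,-.43,-.4]);print("card",np.round(o.x,4),np.round(o.fun,1))
E
python3 card.py; python3 -c "
from h import *
go([.48,-.26,.25],toolR(.228)); go([.35,-.42,.25],toolR(.228))"
```

```text
card [ 0.4782 -0.4254 -0.4335] [ 0.4  0.9 -0.8 -0.1 -0.3 -0.8  0.8 -0.3  0.1  0.2 -0.1  0.2 -0.4  0.2
 -0.  -0.9  0.4  0.8  0.2 -0.2]
t 0.1 j [-0.97  0.39  0.01 -0.   -1.19 -0.26] row [-1.221, 0.733, -0.093, 0.002, -0.0, 0.141]
t 0.1 j [-0.97  0.39  0.01 -0.   -1.19 -0.26] row [-0.635, 0.374, -0.094, 0.002, -0.0, 0.141]
```

Fits are good (card residual <1 px). First move halfway, then above the scanner.

Request:
play_rows([
  [[-0.2,0.12,-0.09,0,0,0.05],[-0.4,0.24,-0.09,0,0,0.1],[-0.6,0.36,-0.09,0,0,0.14],[-0.8,0.48,-0.09,0,0,0.14],[-1,0.6,-0.09,0,0,0.14],[-1,0.65,-0.09,0,0,0.14],[-1,0.65,-0.09,0,0,0.14],[-1,0.65,-0.09,0,0,0.14],[-1,0.65,-0.09,0,0,0.14]],
], gripper=-1)

```text
t: 1.27
tool_pos: [0.4252, -0.3064, 0.2488]
eef_rot: [-0.0, -0.113, 0.994, 0.001]
force: [0.4, 0.1, -0.1]
gripper_width: 0.0874
```

```bash
cat > look.py <<'E'
import sys
from h import *
from workcell import r, viewer
# project model points into wrist view; arg: name
def wcam():
    s=r.read_state(); c=viewer.capture("wrist"); T=np.eye(4); T[:3,:3]=q(s["eef_rot"]).as_matrix(); T[:3,3]=s["tool_pos"]
    T=T@c["tool_from_camera"]; return dict(pixels=c["pixels"],intrinsics=c["intrinsics"],origin=T[:3,3],M=T[:3,:3])
if __name__=="__main__":
    c=wcam(); n=sys.argv[1]; np.savez("w_"+n+".npz",rotation=c["M"],**{k:c[k] for k in("pixels","intrinsics","origin")})
    cv2.imwrite(f"pics/{n}.png",cv2.resize(c["pixels"],(800,600),interpolation=cv2.INTER_CUBIC))
E
python3 look.py scan; python3 -c "
from h import *
go([.508,-.241,.25],toolR(.228))
c=load('w_scan'); print(proj(c,[[.508,-.241,.149]])*1.5625, proj(c,[[.508-.035,-.241,.035]])*1.5625)"
```

```text
t 1.3 j [-0.32  0.19 -0.19 -0.   -1.18 -1.03] row [-0.318, 0.151, -0.004, 0.002, -0.001, -0.002]
[[484.78926351 463.92777652]] [[475.33523137 343.61109639]]
```

View pics/scan.png

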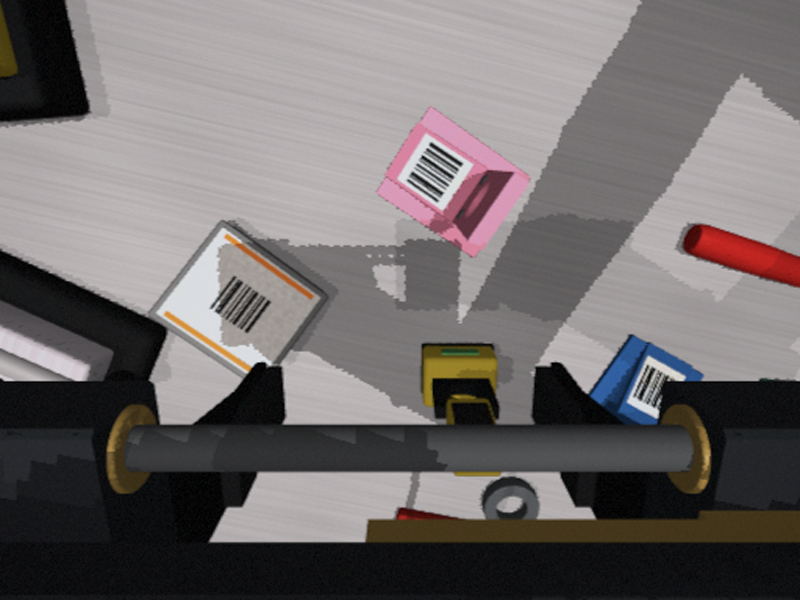

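```bash
python3 -c "
from h import *
c=load('w_scan'); k=1/1.5625
for uv,z in (((421,345),0),((495,345),0),((423,374),.035),((496,374),.035),((447,402),.149),((497,402),.149)): print(uv,np.round(plane(c,(uv[0]*k,uv[1]*k),z),4))
for P in ((-.022,.03,0),(-.022,-.03,0),(-.022,.03,.035),(-.022,-.03,.035),(-.012,.015,.149),(-.012,-.015,.149),(0,0,.149)): print(P,np.round(proj(c,R.from_euler('z',.228).apply(P)+[.508,-.241,0])/k,0))
"
```

```text
(421, 345) [ 0.4961 -0.2786  0.    ]
(495, 345) [ 0.4817 -0.2164  0.    ]
(423, 374) [ 0.5075 -0.2752  0.035 ]
(496, 374) [ 0.4943 -0.218   0.035 ]
(447, 402) [ 0.474  -0.2727  0.149 ]
(497, 402) [ 0.4676 -0.245   0.149 ]
(-0.022, 0.03, 0) [[495. 343.]]
(-0.022, -0.03, 0) [[426. 343.]]
(-0.022, 0.03, 0.035) [[503. 358.]]
(-0.022, -0.03, 0.035) [[427. 358.]]
(-0.012, 0.015, 0.149) [[511. 446.]]
(-0.012, -0.015, 0.149) [[460. 446.]]
(0, 0, 0.149) [[485. 464.]]
```

Request:
play_rows([
  [[-0.15,0.08,0,0,0,0],[-0.32,0.148,0,0,0,0],[-0.32,0.148,0,0,0,0],[-0.32,0.148,0,0,0,0],[-0.32,0.148,0.1,0,0,0],[-0.32,0.148,0.2,0,0,0],[-0.32,0.148,0.3,0,0,0],[-0.32,0.148,0.4,0,0,0],[-0.32,0.148,0.5,0,0,0],[-0.32,0.148,0.5,0,0,0],[-0.32,0.148,0.5,0,0,0]],
])

```text
t: 2.7
tool_pos: [0.5089, -0.2424, 0.1002]
eef_rot: [0.0, -0.113, 0.994, 0.0]
force: [-0.2, -0.7, 0.2]
gripper_width: 0.0868
```

Request:
play_rows([
  [[0,0,0,0,0,0],[0,0,0,0,0,0],[0,0,0,0,0,0],[0,0,0,0,0,0],[0,0,0,0,0,0],[0,0,0,0,0,0],[0,0,0,0,0,0],[0,0,0,0,0,0]],
], gripper=1, force=50)

```text
t: 3.7
tool_pos: [0.5087, -0.2423, 0.0999]
eef_rot: [0.0, -0.113, 0.994, 0.0]
force: [0.9, 0.4, -1.7]
gripper_width: 0.03
```

```bash
python3 look.py g1; python3 - <<'E'
from h import *
go([.509,-.242,.099],toolR(.228))
a=cv2.imread("pics/g1.png"); 
from workcell import viewer
s=viewer.capture("scene")["pixels"]; b=cv2.resize(s[120:270,110:310],(800,600),interpolation=cv2.INTER_CUBIC)
cv2.imwrite("pics/g1s.png",np.vstack([cv2.resize(a,(600,450))[120:420],cv2.resize(b,(600,450))[:300]]))
E
```

```text
t 3.8 j [-0.16  0.4  -0.31 -0.   -0.86 -1.19] row [-0.001, 0.001, 0.003, 0.001, 0.001, -0.003]
```

View pics/g1s.png

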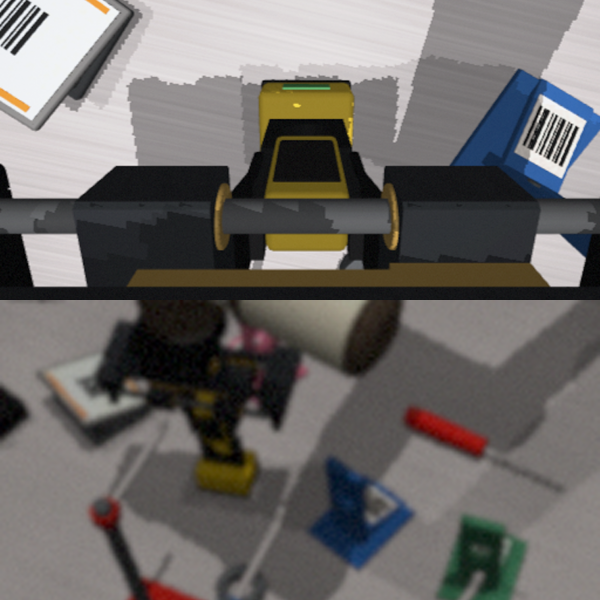

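```bash
cat > tgt.py <<'E'
from h import *
G=.100
def scan(x,y,z,byaw,tyaw,d=.085):
    n=lean(byaw); go(np.array([x,y,z])+n*(d+G),toolR(tyaw,n))
def bscan(x,y,byaw,tyaw): # bracket plate origin
    scan(x-.035*np.cos(byaw),y-.035*np.sin(byaw),.019,byaw,tyaw)
E
python3 -c "
from tgt import *
scan(.4782,-.4254,.039,-.4335,-.2)"
```

```text
t 3.8 j [-0.16  0.4  -0.31 -0.   -0.86 -1.19] row [0.402, -0.443, -0.377, 0.192, -0.405, 0.553]
```

Request:
play_rows([
  [[0,0,-0.1,0,0,0],[0,0,-0.25,0,0,0],[0,0,-0.377,0,0,0],[0.1,-0.11,-0.377,0.05,-0.1,0.14],[0.2,-0.22,-0.377,0.1,-0.2,0.28],[0.3,-0.33,-0.377,0.15,-0.3,0.42],[0.402,-0.443,-0.377,0.192,-0.405,0.553],[0.402,-0.443,-0.377,0.192,-0.405,0.553],[0.402,-0.443,-0.377,0.192,-0.405,0.553],[0.402,-0.443,-0.377,0.192,-0.405,0.553],[0.402,-0.443,-0.377,0.192,-0.405,0.553]],
])

```text
t: 5.18
tool_pos: [0.4216, -0.3983, 0.2127]
eef_rot: [0.164, 0.104, 0.979, -0.056]
force: [0.1, 0.4, -2.2]
gripper_width: 0.0294
```

```bash
python3 look.py c1; python3 -c "
from tgt import *
scan(.4782,-.4254,.039,-.4335,-.2)"
```

```text
t 5.2 j [-0.49  0.17 -0.36 -0.03 -0.69 -1.27] row [0.002, -0.002, -0.001, 0.001, -0.0, 0.002]
```

View pics/c1.png

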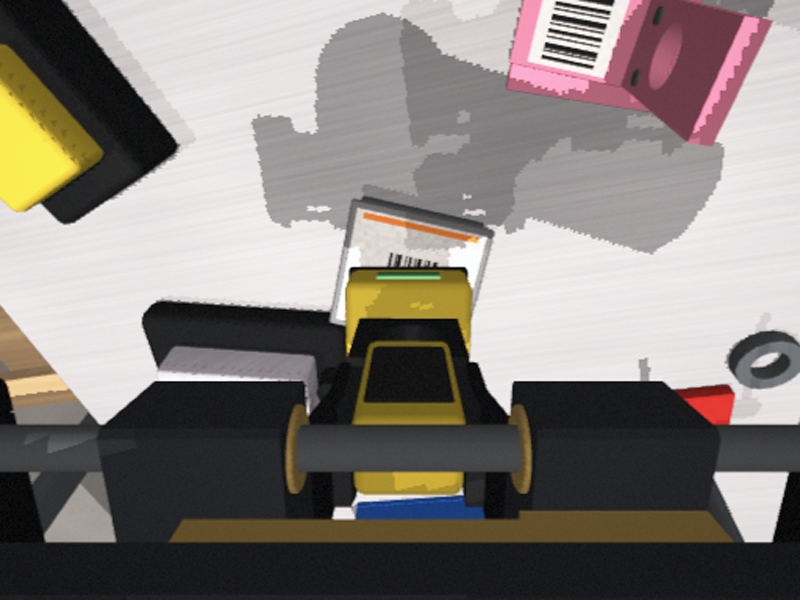

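```bash
python3 -c "
from h import *
c=load('w_c1');M=R.from_euler('z',-.4335)*R.from_euler('y',-.349)
P=M.apply([[-.04,.045,0],[-.04,-.045,0],[-.015,.017,0],[-.015,-.017,0],[-.04,0,0]])+[.4782,-.4254,.039]
print(np.round(proj(c,P)*1.5625))
T=np.array([.4216,-.3983,.2127]);Q=q([.164,.104,.979,-.056])
print(np.round(proj(c,Q.apply([[.022,.03,.1],[.022,-.03,.1],[.022,.03,.065],[.022,-.03,.065],[.012,.015,.013],[.012,-.015,.013]])+T)*1.5625))
"
```

```text
[[484. 232.]
 [355. 202.]
 [436. 258.]
 [388. 248.]
 [420. 217.]]
[[465. 268.]
 [351. 268.]
 [474. 283.]
 [343. 283.]
 [449. 342.]
 [368. 342.]]
```

Request:
play_rows([
  [[0,0,0,0,0,0],[0,0,0,0,0,0],[0,0,0,0,0,0],[0,0,0,0,0,0],[0,0,0,0,0,0],[0,0,0,0,0,0],[0,0,0,0,0,0],[0,0,0,0,0,0],[0,0,0,0,0,0],[0,0,0,0,0,0],[0,0,0,0,0,0],[0,0,0,0,0,0]],
])

```text
t: 6.72
tool_pos: [0.4216, -0.3983, 0.2127]
eef_rot: [0.164, 0.104, 0.979, -0.056]
force: [0.1, -0.0, -2.5]
gripper_width: 0.0296
```

Request:
play_rows([
  [[0,0,0,0,0,0],[0,0,0,0,0,0],[0,0,0,0,0,0],[0,0,0,0,0,0],[0,0,0,0,0,0],[0,0,-0.05,0,0,0],[0,0,-0.15,0,0,0]],
])

```text
t: 7.6
tool_pos: [0.4069, -0.3915, 0.255]
eef_rot: [0.163, 0.104, 0.98, -0.055]
force: [-0.4, -0.4, -1.7]
gripper_width: 0.0297
```

```bash
cat > chk.py <<'E'
from h import *
from workcell import viewer
for n in ("top","scene"):
    o=load(n); p=viewer.capture(n)["pixels"]
    for col in ("blue","green"):
        u=proj(o,[[.49,-.08 if col=="blue" else .058,.02]])[0].astype(int); sl=np.s_[u[1]-32:u[1]+32,u[0]-32:u[0]+32]
        a,b=[mask(x[sl],col) for x in (o["pixels"],p)]
        ma,mb=[cv2.moments(x) for x in (a,b)]
        print(n,col,int(a.sum()),int(b.sum()),"shift px",*[round(mb[k]/max(mb["m00"],1)-ma[k]/ma["m00"],1) for k in("m10","m01")])
E
python3 chk.py; python3 -c "
from tgt import *
bscan(.5143,-.0885,-.2602,-.1)"
```

```text
top blue 500 499 shift px 0.1 -0.1
top green 422 422 shift px 0.1 0.1
scene blue 506 515 shift px -0.1 -0.1
scene green 283 287 shift px 0.1 -0.3
t 7.7 j [-0.49  0.1  -0.32 -0.03 -0.79 -1.28] row [0.245, 1.094, 0.058, -0.078, -0.004, -0.115]
```

Request:
play_rows([
  [[0.03,0.12,-0.05,0,0,0],[0.08,0.3,-0.05,-0.02,0,-0.03],[0.13,0.5,-0.05,-0.04,0,-0.06],[0.18,0.7,-0.05,-0.06,0,-0.09],[0.23,0.9,-0.05,-0.078,0,-0.115],[0.245,1,-0.05,-0.078,0,-0.115],[0.245,1,0,-0.078,0,-0.115],[0.245,1,0,-0.078,0,-0.115],[0.245,1,0,-0.078,0,-0.115]],
])

```text
t: 8.82
tool_pos: [0.4078, -0.0882, 0.2117]
eef_rot: [0.169, 0.054, 0.984, -0.035]
force: [0.4, 0.9, -2.2]
gripper_width: 0.0297
```

```bash
python3 chk.py; python3 -c "
from tgt import *
bscan(.5143,-.0885,-.2602,-.1)"
```

```text
top blue 500 429 shift px -0.7 -2.3
top green 422 422 shift px 0.0 0.0
scene blue 506 533 shift px 0.0 -0.5
scene green 283 301 shift px -0.0 -0.3
t 8.9 j [ 0.31 -0.16 -0.82  0.31 -0.64 -2.22] row [-0.006, 0.091, 0.065, -0.0, -0.002, -0.002]
```

Request:
play_rows([
  [[-0.006,0.05,0.03,0,0,0],[-0.006,0.092,0.066,0,0,0],[-0.006,0.092,0.066,0,0,0],[-0.006,0.092,0.066,0,0,0],[-0.006,0.092,0.066,0,0,0]],
])

```text
t: 9.55
tool_pos: [0.4195, -0.0632, 0.1931]
eef_rot: [0.17, 0.055, 0.983, -0.035]
force: [-0.3, -0.8, -1.4]
gripper_width: 0.0297
```

```bash
python3 look.py b1; python3 -c "
from tgt import *
bscan(.5143,-.0885,-.2602,-.1)
c=load('w_b1');M=R.from_euler('z',-.2602)
print(np.round(proj(c,M.apply([[-.064,.038,.005],[-.064,-.038,.005],[.03,.038,.005],[0,.022,.13],[-.055,.022,.011]])+[.5143,-.0885,0])*1.5625))"
```

```text
t 9.6 j [ 0.37 -0.12 -0.86  0.37 -0.58 -2.34] row [0.001, -0.0, 0.001, 0.0, -0.001, -0.003]
[[470. 237.]
 [360. 220.]
 [445. 340.]
 [428. 436.]
 [444. 249.]]
```

View pics/b1.png

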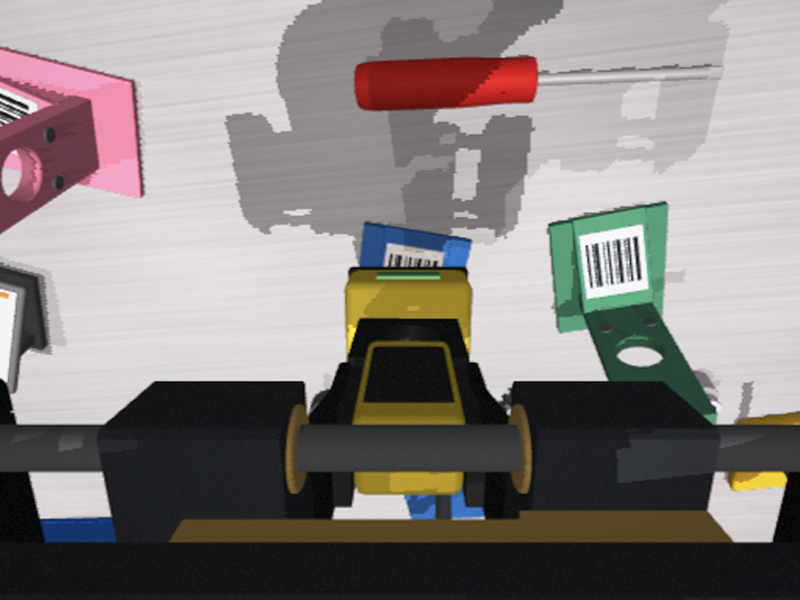

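Request:
play_rows([
  [[0,0,0,0,0,0],[0,0,0,0,0,0],[0,0,0,0,0,0],[0,0,0,0,0,0],[0,0,0,0,0,0],[0,0,0,0,0,0],[0,0,0,0,0,0],[0,0,0,0,0,0],[0,0,0,0,0,0],[0,0,0,0,0,0],[0,0,0,0,0,0],[0,0,0,0,0,0]],
])

```text
t: 11.1
tool_pos: [0.4195, -0.0632, 0.1931]
eef_rot: [0.17, 0.055, 0.983, -0.035]
force: [-0.8, 0.5, -2.8]
gripper_width: 0.0296
```

Request:
play_rows([
  [[0,0,0,0,0,0],[0,0,0,0,0,0],[0,0,0,0,0,0],[0,0,0,0,0,0],[0,0,0,0,0,0],[0,0,0,0,0,0],[0,0,-0.05,0,0,0],[0,0,-0.12,0,0,0],[0,0,-0.12,0,0,0]],
])

```text
t: 12.22
tool_pos: [0.4085, -0.0594, 0.2283]
eef_rot: [0.171, 0.055, 0.983, -0.034]
force: [-0.4, -0.7, -1.9]
gripper_width: 0.0301
```

```bash
python3 chk.py; python3 -c "
from tgt import *
bscan(.5147,.0624,.1281,.2)
c=load('w_b1');M=R.from_euler('z',.1281)
print(np.round(proj(c,M.apply([[-.064,.038,.005],[-.064,-.038,.005],[.03,.038,.005],[-.035,0,.019]])+[.5147,.0624,0])*1.5625))"
```

```text
top blue 500 397 shift px 0.1 -3.5
top green 422 400 shift px -0.4 -0.7
scene blue 506 534 shift px -0.0 -0.4
scene green 283 300 shift px -0.2 -0.5
t 12.3 j [ 0.4  -0.19 -0.8   0.33 -0.71 -2.31] row [0.042, 0.373, 0.084, -0.167, -0.02, -0.362]
[[666. 198.]
 [547. 222.]
 [661. 313.]
 [612. 258.]]
```

Request:
play_rows([
  [[0.01,0.09,0,-0.04,0,-0.09],[0.02,0.19,0,-0.08,-0.01,-0.18],[0.03,0.29,0.02,-0.12,-0.02,-0.27],[0.042,0.373,0.05,-0.167,-0.02,-0.362],[0.042,0.373,0.084,-0.167,-0.02,-0.362],[0.042,0.373,0.084,-0.167,-0.02,-0.362],[0.042,0.373,0.084,-0.167,-0.02,-0.362],[0.042,0.373,0.084,-0.167,-0.02,-0.362]],
])

```text
t: 13.32
tool_pos: [0.4175, 0.0496, 0.1932]
eef_rot: [0.174, -0.096, 0.98, 0.005]
force: [0.0, 0.0, -2.4]
gripper_width: 0.0299
```

```bash
python3 look.py v1; python3 -c "
from tgt import *
bscan(.5147,.0624,.1281,.2)
c=load('w_v1');M=R.from_euler('z',.1281)
print(np.round(proj(c,M.apply([[-.064,.038,.005],[-.064,-.038,.005],[.03,.038,.005],[-.035,0,.019]])+[.5147,.0624,0])*1.5625))
cv2.imwrite('pics/v1c.png',cv2.imread('pics/v1.png')[120:420,200:700])"
```

```text
t 13.4 j [ 0.62 -0.13 -0.84  0.31 -0.57 -2.23] row [0.001, 0.001, 0.001, -0.0, 0.001, -0.001]
[[467. 231.]
 [357. 224.]
 [452. 337.]
 [409. 274.]]
```

View pics/v1c.png

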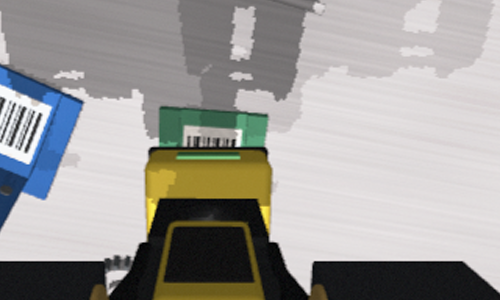

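Request:
play_rows([
  [[0,0,0,0,0,0],[0,0,0,0,0,0],[0,0,0,0,0,0],[0,0,0,0,0,0],[0,0,0,0,0,0],[0,0,0,0,0,0],[0,0,0,0,0,0],[0,0,0,0,0,0],[0,0,0,0,0,0],[0,0,0,0,0,0],[0,0,0,0,0,0],[0,0,0,0,0,0]],
])

```text
t: 14.88
tool_pos: [0.4175, 0.0497, 0.1932]
eef_rot: [0.174, -0.096, 0.98, 0.005]
force: [-0.4, 0.1, -2.3]
gripper_width: 0.0298
```

Request:
play_rows([
  [[0,0,0,0,0,0],[0,0,0,0,0,0],[0,0,0,0,0,0],[0,0,0,0,0,0],[0,0,0,0,0,0],[0,0,0,0,0,0],[0,0,-0.05,0,0,0],[0,0,-0.15,0,0,0],[0,0,-0.25,0,0,0],[0,0,-0.25,0,0,0]],
])

```text
t: 16.12
tool_pos: [0.3928, 0.0473, 0.266]
eef_rot: [0.177, -0.096, 0.98, 0.007]
force: [-0.1, 0.6, -3.2]
gripper_width: 0.0298
```

```bash
cat > hang.py <<'E'
from tgt import *
import sys
PEG=dict(yellow=(.6497,.2243,.1315),green=(.6777,.0933,-.1617),blue=(.6873,-.0785,.0415))
def ins(col,along,dz,e,off=(0,0,0)): # eye at along m from peg mid (+ to post), dz above axis; e: TCP height over eye; off: eye pos in tool x,y
    x,y,w=PEG[col]; Rt=toolR(w+off[2]); p=np.array([x+along*np.cos(w),y+along*np.sin(w),.235+dz+e]); go(p-Rt@np.array([off[0],off[1],0]),Rt)
if __name__=="__main__": ins(sys.argv[1],*map(float,sys.argv[2:5]))
E
python3 chk.py; python3 hang.py yellow -.11 .004 .041
```

```text
top blue 500 507 shift px -0.2 0.3
top green 422 354 shift px -0.4 -2.8
scene blue 506 517 shift px 0.1 -0.2
scene green 283 307 shift px 0.1 -0.7
t 16.2 j [ 0.68 -0.27 -0.73  0.25 -0.82 -2.2 ] row [-0.579, 0.44, 0.139, -0.015, 0.444, 0.079]
```

Request:
play_rows([
  [[-0.03,0.06,0,0,0.05,0.01],[-0.1,0.14,0.02,0,0.15,0.03],[-0.2,0.23,0.05,-0.01,0.25,0.05],[-0.3,0.32,0.08,-0.01,0.35,0.07],[-0.4,0.38,0.1,-0.015,0.444,0.079],[-0.5,0.42,0.12,-0.015,0.444,0.079],[-0.56,0.44,0.134,-0.015,0.444,0.079],[-0.579,0.44,0.139,-0.015,0.444,0.079],[-0.579,0.44,0.139,-0.015,0.444,0.079],[-0.579,0.44,0.139,-0.015,0.444,0.079]],
])

```text
t: 17.48
tool_pos: [0.5401, 0.2093, 0.2797]
eef_rot: [-0.0, -0.066, 0.998, -0.0]
force: [0.1, 0.2, -2.3]
gripper_width: 0.0295
```

```bash
python3 look.py y1; python3 hang.py yellow -.11 .004 .041; python3 - <<'E'
from h import *
from workcell import viewer
s=viewer.capture("scene")["pixels"]; b=cv2.resize(s[190:290,240:350],(660,600),interpolation=cv2.INTER_CUBIC)
cv2.imwrite("pics/y1s.png",np.hstack([cv2.resize(b,(400,364)),cv2.resize(cv2.imread("pics/y1.png"),(400,364))]))
E
```

```text
t 17.5 j [ 0.65  0.27 -0.01  0.   -1.29 -2.09] row [-0.002, 0.001, 0.0, -0.0, -0.0, 0.0]
```

View pics/y1s.png

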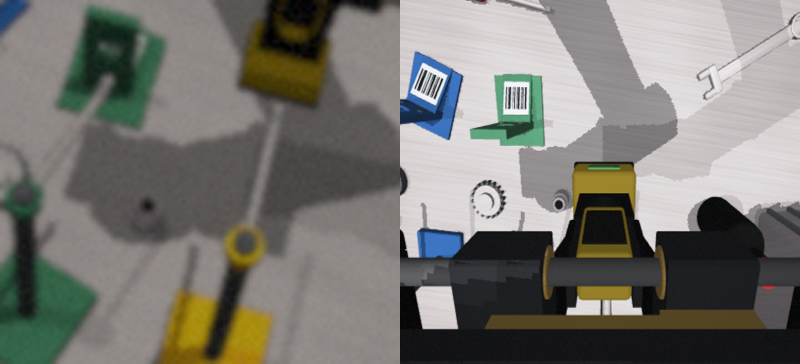

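```bash
python3 - <<'E'
from h import *
c=load("w_y1"); 
from hang import PEG
x,y,w=PEG["yellow"]; d=np.array([np.cos(w),np.sin(w)])
for a in (-.053,-.03,0): print(a,proj(c,[[*(np.array([x,y])+a*d),.235]])*1.5625)
cv2.imwrite("pics/y1c.png",cv2.resize(cv2.imread("pics/y1.png")[420:540,340:480],None,fx=4,fy=4))
E
```

```text
-0.053 [[410.25735655 460.34276397]]
-0.03 [[410.17911158 502.46614383]]
0 [[410.0830586  554.17650827]]
```

View pics/y1c.png

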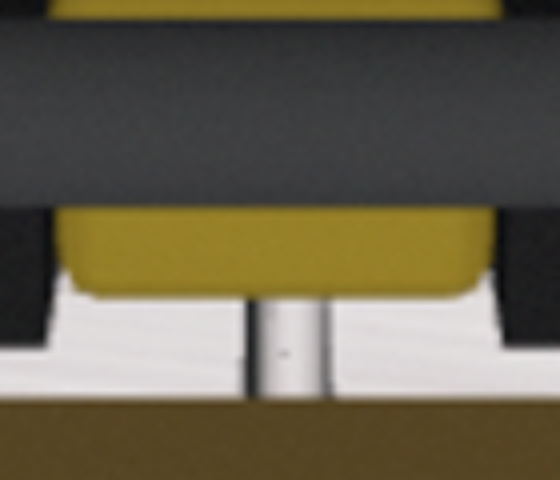

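Request:
play_rows([
  [[-0.04,0,0,0,0,0],[-0.08,0,0,0,0,0],[-0.12,0,0,0,0,0],[-0.16,0,0,0,0,0],[-0.2,0,0,0,0,0],[-0.24,0,0,0,0,0],[-0.28,0,0,0,0,0],[-0.32,0,0,0,0,0],[-0.36,0,0,0,0,0],[-0.37,0,0,0,0,0],[-0.37,0,0,0,0,0]],
])

```text
t: 18.95
tool_pos: [0.6503, 0.224, 0.28]
eef_rot: [-0.0, -0.066, 0.998, -0.0]
force: [0.1, 0.2, -3.1]
gripper_width: 0.0298
```

Request:
play_rows([
  [[0,0,0.015,0,0,0],[0,0,0.03,0,0,0],[0,0,0.04,0,0,0],[0,0,0.045,0,0,0],[0,0,0.045,0,0,0]],
])

```text
t: 19.58
tool_pos: [0.6503, 0.224, 0.2665]
eef_rot: [-0.0, -0.066, 0.998, -0.0]
force: [0.6, 0.6, -2.2]
gripper_width: 0.0299
```

Request:
play_rows([
  [[0,0,0.006,0,0,0],[0,0,0.01,0,0,0],[0,0,0.01,0,0,0]],
])

```text
t: 19.95
tool_pos: [0.6505, 0.2241, 0.2657]
eef_rot: [0.001, -0.066, 0.998, 0.0]
force: [-3.0, 0.3, 5.6]
gripper_width: 0.0297
```

Peg now bears the load (force turned upward), so the eye is on the peg. Release.

Request:
play_rows([
  [[0,0,0,0,0,0],[0,0,0,0,0,0],[0,0,0,0,0,0],[0,0,0,0,0,0],[0,0,0,0,0,0],[0,0,0,0,0,0],[0,0,-0.1,0,0,0],[0,0,-0.2,0,0,0],[0,0,-0.3,0,0,0],[0,0,-0.36,0,0,0],[0,0,-0.36,0,0,0]],
], gripper=-1)

```text
t: 21.32
tool_pos: [0.6507, 0.2242, 0.3755]
eef_rot: [0.003, -0.066, 0.998, 0.001]
force: [-0.0, -0.2, -0.4]
gripper_width: 0.087
```

```bash
python3 chk.py; python3 - <<'E'
from h import *
go([.47,-.05,.30],toolR(-.26))
go([.47,.06,.30],toolR(.128))
from workcell import viewer
a=viewer.capture("scene")["pixels"]; 
cv2.imwrite("pics/h1.png",cv2.resize(a[170:300,200:360],(738,600),interpolation=cv2.INTER_CUBIC))
E
```

```text
top blue 500 495 shift px 0.0 -0.0
top green 422 416 shift px -0.0 0.0
scene blue 506 530 shift px -0.0 -0.1
scene green 283 362 shift px -0.1 -1.4
t 21.4 j [ 0.57  0.45  0.48  0.   -1.59 -2.01] row [0.715, -0.827, 0.242, 0.0, 0.001, 0.499]
t 21.4 j [ 0.57  0.45  0.48  0.   -1.59 -2.01] row [0.667, -0.463, 0.242, 0.0, 0.001, 0.005]
```

View pics/h1.png

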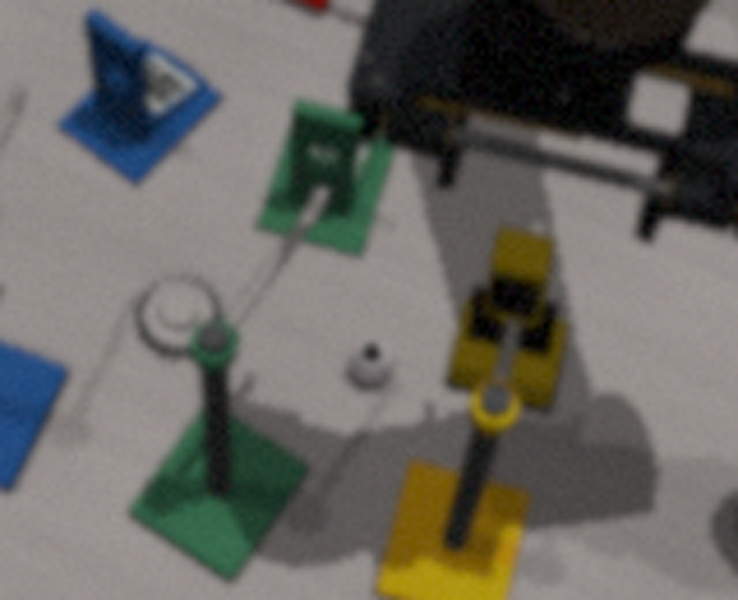

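```bash
python3 - <<'E'
from h import *
go([.516,.0635,.095],toolR(.128))
E
```

```text
t 21.5 j [ 0.57  0.45  0.48  0.   -1.59 -2.01] row [0.513, -0.471, 0.924, -0.001, 0.0, 0.005]
```

Request:
play_rows([
  [[0.12,-0.11,0,0,0,0.005],[0.25,-0.23,0,0,0,0.005],[0.38,-0.35,0,0,0,0.005],[0.48,-0.44,0.1,0,0,0.005],[0.513,-0.471,0.25,0,0,0.005],[0.513,-0.471,0.4,0,0,0.005],[0.513,-0.471,0.5,0,0,0.005],[0.513,-0.471,0.5,0,0,0.005],[0.513,-0.471,0.5,0,0,0.005]],
])

```text
t: 22.6
tool_pos: [0.5166, 0.0637, 0.2232]
eef_rot: [0.001, -0.064, 0.998, -0.0]
force: [0.4, -0.1, 0.9]
gripper_width: 0.0868
```

```bash
python3 chk.py; python3 look.py gg; python3 - <<'E'
from h import *
go([.516,.0635,.095],toolR(.128))
c=load("w_gg")
for p in ([.516,.0635],[.5147,.0624]): print(np.round(proj(c,R.from_euler('z',.128).apply([[-.064,.038,.003],[-.064,-.038,.003],[-.035,0,.019],[-.055,.022,.012],[-.055,-.022,.012]])+[*p,0])*1.5625).tolist())
cv2.imwrite("pics/ggc.png",cv2.imread("pics/gg.png")[200:560,150:650])
E
```

```text
top blue 500 497 shift px -0.1 -0.2
top green 422 402 shift px 0.0 0.5
scene blue 506 520 shift px -0.0 -0.1
scene green 283 263 shift px -0.2 0.3
t 22.8 j [ 0.44  0.2  -0.25  0.   -1.12 -1.88] row [0.004, -0.001, 0.429, 0.0, 0.004, 0.0]
[[460.0, 177.0], [356.0, 177.0], [408.0, 219.0], [439.0, 190.0], [378.0, 190.0]]
[[459.0, 175.0], [355.0, 175.0], [407.0, 217.0], [438.0, 188.0], [376.0, 188.0]]
```

View pics/ggc.png

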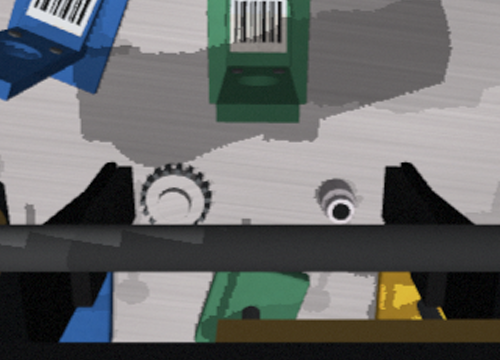

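Request:
play_rows([
  [[0.004,0,0.1,0,0,0],[0.004,0,0.2,0,0,0],[0.004,0,0.3,0,0,0],[0.004,0,0.38,0,0,0],[0.004,0,0.429,0,0,0],[0.004,0,0.429,0,0,0],[0.004,0,0.429,0,0,0]],
])

```text
t: 23.62
tool_pos: [0.5168, 0.0642, 0.0961]
eef_rot: [0.003, -0.064, 0.998, 0.0]
force: [-0.8, -0.6, 0.4]
gripper_width: 0.0873
```

Request:
play_rows([
  [[0,0,0,0,0,0],[0,0,0,0,0,0],[0,0,0,0,0,0],[0,0,0,0,0,0],[0,0,0,0,0,0],[0,0,0,0,0,0],[0,0,-0.1,0,0,0],[0,0,-0.3,0,0,0],[0,0,-0.45,0,0,0],[0,0,-0.6,0,0,0],[0,0,-0.6,0,0,0]],
], gripper=1, force=55)

```text
t: 25.0
tool_pos: [0.5176, 0.0645, 0.2798]
eef_rot: [0.006, -0.064, 0.998, 0.002]
force: [0.3, -0.1, -2.1]
gripper_width: 0.0434
```

```bash
python3 hang.py green -.13 .004 .020
```

```text
t 25.0 j [ 0.44  0.16 -0.16  0.   -1.24 -1.88] row [-0.126, 0.151, 0.071, 0.005, 0.016, 0.37]
```

Request:
play_rows([
  [[-0.03,0.04,0,0,0,0.1],[-0.07,0.08,0.02,0,0.01,0.2],[-0.1,0.12,0.04,0,0.016,0.3],[-0.126,0.151,0.067,0.005,0.016,0.37],[-0.126,0.151,0.067,0.005,0.016,0.37],[-0.126,0.151,0.067,0.005,0.016,0.37],[-0.126,0.151,0.067,0.005,0.016,0.37]],
])

```text
t: 25.88
tool_pos: [0.5492, 0.114, 0.2605]
eef_rot: [0.0, 0.081, 0.997, 0.0]
force: [1.3, -1.0, -2.3]
gripper_width: 0.0438
```

```bash
python3 look.py g2; python3 hang.py green -.13 .004 .021;python3 - <<'E'
from h import *
c=load("w_g2"); 
from hang import PEG
x,y,w=PEG["green"]; d=np.array([np.cos(w),np.sin(w)])
for a in (-.053,-.03,0): print(a,proj(c,[[*(np.array([x,y])+a*d),.235]])*1.5625)
from workcell import viewer
s=viewer.capture("scene")["pixels"]
cv2.imwrite("pics/g2c.png",np.hstack([cv2.resize(cv2.imread("pics/g2.png")[200:560,200:620],(420,360)),cv2.resize(s[165:285,190:310],(360,360),interpolation=cv2.INTER_CUBIC)]))
E
```

```text
t 25.9 j [ 0.49  0.25 -0.09 -0.   -1.23 -2.23] row [-0.0, 0.001, 0.002, 0.001, 0.0, -0.0]
-0.053 [[409.08976792 523.38447719]]
-0.03 [[409.03334901 566.10152871]]
0 [[408.9643374  618.35303745]]
```

View pics/g2c.png

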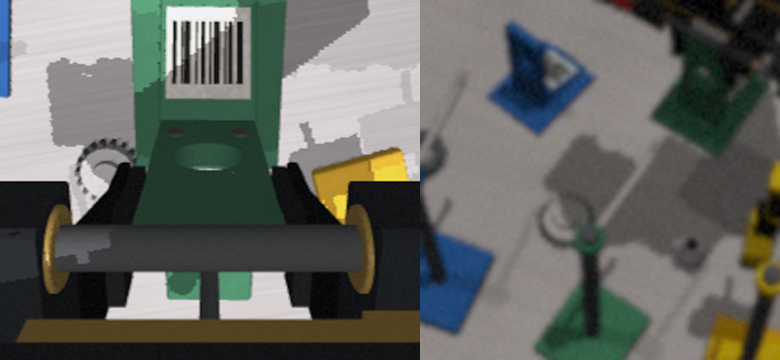

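Request:
play_rows([
  [[-0.05,0,0,0,0,0],[-0.1,0,0,0,0,0],[-0.14,0,0,0,0,0],[-0.18,0,0,0,0,0],[-0.22,0,0,0,0,0],[-0.26,0,0,0,0,0],[-0.3,0,0,0,0,0],[-0.34,0,0,0,0,0],[-0.38,0,0,0,0,0],[-0.42,0,0,0,0,0],[-0.43,0,0,0,0,0],[-0.43,0,0,0,0,0]],
])

```text
t: 27.48
tool_pos: [0.6767, 0.0932, 0.2605]
eef_rot: [0.0, 0.081, 0.997, 0.0]
force: [-0.9, 0.1, -2.1]
gripper_width: 0.0434
```

Request:
play_rows([
  [[0,0,0.015,0,0,0],[0,0,0.03,0,0,0],[0,0,0.04,0,0,0],[0,0,0.05,0,0,0],[0,0,0.055,0,0,0],[0,0,0.055,0,0,0]],
])

```text
t: 28.22
tool_pos: [0.6767, 0.0932, 0.2457]
eef_rot: [0.001, 0.081, 0.997, 0.0]
force: [-2.6, 1.1, 5.4]
gripper_width: 0.0437
```

Request:
play_rows([
  [[0,0,0,0,0,0],[0,0,0,0,0,0],[0,0,0,0,0,0],[0,0,0,0,0,0],[0,0,0,0,0,0],[0,0,0,0,0,0],[0,0,-0.1,0,0,0],[0,0,-0.2,0,0,0],[0,0,-0.3,0,0,0],[0,0,-0.3,0,0,0]],
], gripper=-1)

```text
t: 29.48
tool_pos: [0.6775, 0.0933, 0.3391]
eef_rot: [0.004, 0.081, 0.997, 0.001]
force: [-1.1, -0.1, 0.5]
gripper_width: 0.087
```

```bash
python3 chk.py; python3 - <<'E'
from h import *
go([.515,-.088,.095],toolR(-.26))
E
```

```text
top blue 500 495 shift px 0.0 -0.1
top green 422 0 shift px -31.3 -28.2
scene blue 506 283 shift px -1.8 5.8
scene green 283 127 shift px -10.6 15.4
t 29.6 j [ 0.37  0.44  0.38 -0.   -1.5  -2.11] row [0.434, -0.684, 0.8, 0.002, 0.001, 0.125]
```

Request:
play_rows([
  [[0.12,-0.1,0,0,0,0.05],[0.22,-0.25,0,0,0,0.125],[0.32,-0.42,0,0,0,0.125],[0.4,-0.6,0,0,0,0.125],[0.434,-0.684,0.1,0,0,0.125],[0.434,-0.684,0.25,0,0,0.125],[0.434,-0.684,0.38,0,0,0.125],[0.434,-0.684,0.38,0,0,0.125],[0.434,-0.684,0.38,0,0,0.125]],
])

```text
t: 30.7
tool_pos: [0.5157, -0.0882, 0.2219]
eef_rot: [0.001, 0.129, 0.992, 0.0]
force: [0.3, 0.6, -0.0]
gripper_width: 0.087
```

```bash
python3 chk.py; python3 look.py bb; python3 - <<'E'
from h import *
go([.515,-.088,.095],toolR(-.26))
c=load("w_bb")
print(np.round(proj(c,R.from_euler('z',-.26).apply([[-.064,.038,.003],[-.064,-.038,.003],[-.035,0,.019]])+[.515,-.088,0])*1.5625-[100,100]).tolist())
from workcell import viewer
s=viewer.capture("scene")["pixels"]
cv2.imwrite("pics/bbc.png",np.hstack([cv2.imread("pics/bb.png")[100:500,100:500],cv2.resize(s[200:300,200:300],(400,400),interpolation=cv2.INTER_CUBIC)]))
E
```

```text
top blue 500 497 shift px -0.2 -0.1
top green 422 0 shift px -31.3 -28.2
scene blue 506 506 shift px -0.1 0.3
scene green 283 184 shift px -10.7 14.2
t 30.9 j [ 0.14  0.21 -0.24 -0.   -1.11 -1.97] row [0.004, -0.002, 0.425, 0.003, 0.005, 0.001]
[[359.0, 76.0], [255.0, 76.0], [307.0, 119.0]]
```

View pics/bbc.png

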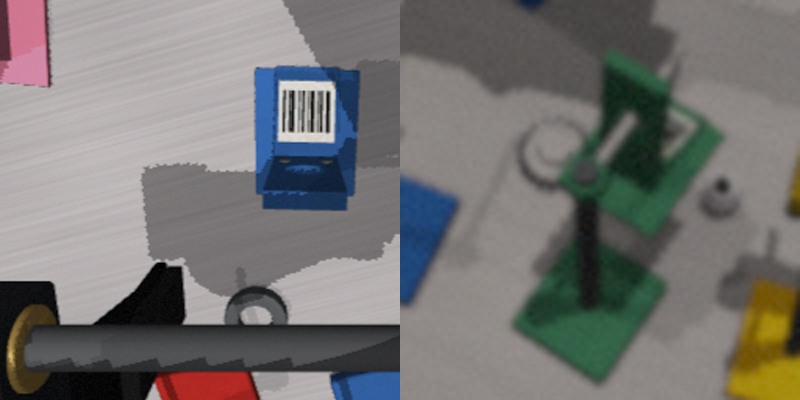

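```bash
python3 - <<'E'
from h import *
k=1/1.5625
for n,w,pts in (("gg",.128,[((367,322),.03),((449,322),.03)]),("bb",-.26,[((357,167),-.064),((459,170),-.064),((363,308),.03),((448,310),.03),((407,211),-.035)])):
    c=load("w_"+n)
    for (u,v),a in pts:
        z=.019 if a==-.035 else .004
        P=plane(c,((u+.5)*k-.5,(v+.5)*k-.5),z)[:2]-a*np.array([np.cos(w),np.sin(w)]); print(n,a,np.round(P,4))
E
```

```text
gg 0.03 [0.5369 0.0331]
gg 0.03 [0.5286 0.0975]
bb -0.064 [ 0.4992 -0.1217]
bb -0.064 [ 0.5201 -0.0509]
bb 0.03 [ 0.5114 -0.1231]
bb 0.03 [ 0.5301 -0.0592]
bb -0.035 [ 0.5094 -0.087 ]
```

```bash
python3 - <<'E'
from h import *
k=1/1.5625
for n,pts in (("gg",[(367,322),(449,322),(367,303),(449,303)]),("bb",[(363,308),(448,309),(363,292),(448,292)])):
    c=load("w_"+n)
    for u,v in pts: print(n,u,v,np.round(plane(c,((u+.5)*k-.5,(v+.5)*k-.5),.13)[:2],4))
E
```

```text
gg 367 322 [0.5253 0.0424]
gg 449 322 [0.5197 0.0856]
gg 367 303 [0.5149 0.0413]
gg 449 303 [0.5094 0.084 ]
bb 363 308 [ 0.5079 -0.1104]
bb 448 309 [ 0.5199 -0.0675]
bb 363 292 [ 0.4996 -0.1079]
bb 448 292 [ 0.5109 -0.0653]
```

Request:
play_rows([
  [[0.021,0.001,0.1,0,0,0],[0.021,0.001,0.2,0,0,0],[0.021,0.001,0.3,0,0,0],[0.021,0.001,0.38,0,0,0],[0.021,0.001,0.425,0,0,0],[0.021,0.001,0.425,0,0,0],[0.021,0.001,0.425,0,0,0]],
])

```text
t: 31.78
tool_pos: [0.5111, -0.0858, 0.096]
eef_rot: [0.003, 0.129, 0.992, 0.001]
force: [0.8, -0.5, 0.1]
gripper_width: 0.0871
```

Request:
play_rows([
  [[0,0,0,0,0,0],[0,0,0,0,0,0],[0,0,0,0,0,0],[0,0,0,0,0,0],[0,0,0,0,0,0],[0,0,0,0,0,0],[0,0,-0.1,0,0,0],[0,0,-0.3,0,0,0],[0,0,-0.45,0,0,0],[0,0,-0.6,0,0,0],[0,0,-0.6,0,0,0]],
], gripper=1, force=55)

```text
t: 33.15
tool_pos: [0.512, -0.0861, 0.2802]
eef_rot: [0.008, 0.129, 0.992, 0.002]
force: [0.3, 0.1, 0.4]
gripper_width: 0.0006
```

```bash
python3 hang.py blue -.13 .004 .021
```

```text
t 33.1 j [ 0.15  0.16 -0.16  0.   -1.24 -1.98] row [-0.143, 0.046, 0.07, 0.004, 0.019, -0.382]
```

```bash
python3 chk.py; python3 look.py bm; python3 - <<'E'
from h import *
from workcell import viewer
t=viewer.capture("top"); s=viewer.capture("scene"); np.savez("top2.npz",**t); np.savez("scene2.npz",**s)
f=lambda c,x0,y0:cv2.resize(c["pixels"][y0:y0+75,x0:x0+80],(400,375),interpolation=cv2.INTER_CUBIC)
cv2.imwrite("pics/bm2.png",np.vstack([np.hstack([f(t,240,175),f(s,180,160)]),cv2.resize(cv2.imread("pics/bm.png")[200:425],(800,225))]))
E
```

```text
top blue 500 508 shift px 0.2 14.0
top green 422 0 shift px -31.3 -28.2
scene blue 506 500 shift px 5.5 -10.4
scene green 283 179 shift px -11.2 14.0
```

```bash
cat > loc.py <<'E'
from h import *
from scipy.spatial.distance import cdist
import sys
# silhouette/label fit
T=np.sin(.349),np.cos(.349)
LAB=np.array([[-.035+a*.02*T[1],b*.022,.019+a*.02*T[0]] for a,b in((1,1),(1,-1),(-1,-1),(-1,1))])
def label(c,lo=.35,hi=.62,win=None):
    px=c["pixels"]; m=mask(px,"blue")
    # keep component nearest to plausible bench spot
    n,l,st,ce=cv2.connectedComponentsWithStats(m); best=None
    for i in range(1,n):
        if st[i,4]<150: continue
        P=plane(c,ce[i],.02)
        if lo<P[0]<hi and -.2<P[1]<.1 and (best is None or st[i,4]>st[best,4]): best=i
    pts=np.argwhere(l==best)[:,::-1].astype(np.int32); hull=cv2.convexHull(pts); h=np.zeros_like(m); cv2.fillConvexPoly(h,hull,1)
    hsv=cv2.cvtColor(px,cv2.COLOR_BGR2HSV); w=((hsv[...,1]<70)&(hsv[...,2]>70)).astype(np.uint8)&cv2.erode(h,np.ones((3,3)))
    w=cv2.morphologyEx(w,cv2.MORPH_CLOSE,np.ones((7,7)))
    n2,l2,s2,_=cv2.connectedComponentsWithStats(w); j=1+np.argmax(s2[1:,4]) 
    q_=cv2.boxPoints(cv2.minAreaRect(np.argwhere(l2==j)[:,::-1].astype(np.float32)))
    print("blue area",st[best,4],"ctr ground",np.round(plane(c,ce[best],.02),3),"label px",s2[j,4],np.round(q_,1).tolist())
    return q_
def pose(c,qd,yaw0):
    ce=plane(c,qd.mean(0),.019); best=None
    for y0 in yaw0+np.array([-.6,-.3,0,.3,.6]):
        def f(p):
            u=proj(c,R.from_euler('z',p[2]).apply(LAB)+[p[0],p[1],0]); D=cdist(u,qd); return (u-qd[D.argmin(1)]).ravel()
        x0=[ce[0]+.035*np.cos(y0),ce[1]+.035*np.sin(y0),y0]; o=least_squares(f,x0,diff_step=1e-4)
        if best is None or o.cost<best.cost-1e-6: best=o
    print("pose",np.round(best.x,4),"cost",round(best.cost,2)); return best.x
if __name__=="__main__":
    for n in sys.argv[1:]:
        c=load(n); print(n); pose(c,label(c),-.26)
E
python3 loc.py w_bb top w_bm top2
```

```text
w_bb
blue area 4256 ctr ground [ 0.499 -0.085  0.02 ] label px 1440 [[240.89999389648438, 154.0], [242.10000610351562, 114.69999694824219], [278.79998779296875, 115.80000305175781], [277.6000061035156, 155.10000610351562]]
pose [ 0.509  -0.0885 -0.2898] cost 11.17
top
blue area 500 ctr ground [ 0.501 -0.085  0.02 ] label px 217 [[270.29998779296875, 223.8000030517578], [274.6000061035156, 209.0], [288.0, 212.89999389648438], [283.79998779296875, 227.6999969482422]]
pose [ 0.5142 -0.0888 -0.2911] cost 2.8
w_bm
blue area 3141 ctr ground [ 0.46  -0.084  0.02 ] label px 1144 [[235.39999389648438, 125.0], [237.39999389648438, 89.9000015258789], [270.0, 91.80000305175781], [267.8999938964844, 126.9000015258789]]
pose [ 0.474  -0.0886 -0.3169] cost 10.31
top2
blue area 509 ctr ground [ 0.459 -0.084  0.02 ] label px 221 [[269.8999938964844, 237.3000030517578], [274.79998779296875, 222.60000610351562], [288.29998779296875, 227.10000610351562], [283.3999938964844, 241.8000030517578]]
pose [ 0.4721 -0.089  -0.3342] cost 2.95
```

```bash
python3 -c "
from h import *
go([.4735,-.0885,.22],toolR(-.29))"
```

```text
t 33.4 j [ 0.15  0.16 -0.17 -0.   -1.24 -1.98] row [0.114, -0.039, 0.181, 0.003, 0.003, 0.039]
```

Request:
play_rows([
  [[0.06,-0.02,0.09,0,0,0.039],[0.114,-0.039,0.181,0.003,0.003,0.039],[0.114,-0.039,0.181,0.003,0.003,0.039],[0.114,-0.039,0.181,0.003,0.003,0.039],[0.114,-0.039,0.181,0.003,0.003,0.039],[0.114,-0.039,0.181,0.003,0.003,0.039],[0.114,-0.039,0.181,0.003,0.003,0.039]],
], gripper=-1)

```text
t: 34.28
tool_pos: [0.4738, -0.0885, 0.2203]
eef_rot: [0.0, 0.144, 0.99, -0.0]
force: [-0.7, -0.6, 0.5]
gripper_width: 0.0626
```

```bash
python3 look.py b3; python3 - <<'E'
from h import *
from workcell import viewer
for n in("top","scene"): np.savez(n+"3.npz",**viewer.capture(n))
import loc
for n in ("w_b3","top3"): c=load(n); loc.pose(c,loc.label(c),-.3)
# plate top edge in wrist: blue mask lowest row extents
c=load("w_b3"); m=mask(c["pixels"],"blue"); n,l,st,ce=cv2.connectedComponentsWithStats(m)
for i in range(1,n):
    if st[i,4]>800:
        P=np.argwhere(l==i); v=P[:,0].max(); rows=[(r_,P[P[:,0]==r_,1].min(),P[P[:,0]==r_,1].max()) for r_ in range(v-12,v+1,2)]
        print(st[i],rows)
        for r_,a,b in rows[-2:-1]: print([np.round(plane(c,(u,r_),.13)[:2],4) for u in (a,b)])
go([.4735,-.0885,.095],toolR(-.29))
E
```

```text
blue area 4352 ctr ground [ 0.465 -0.086  0.02 ] label px 1438 [[242.89999389648438, 161.10000610351562], [244.3000030517578, 121.9000015258789], [281.20001220703125, 123.30000305175781], [279.79998779296875, 162.5]]
pose [ 0.4741 -0.089  -0.3258] cost 10.61
blue area 419 ctr ground [ 0.453 -0.082  0.02 ] label px 229 [[269.6000061035156, 237.1999969482422], [274.5, 222.5], [288.6000061035156, 227.1999969482422], [283.70001220703125, 241.89999389648438]]
pose [ 0.4721 -0.089  -0.3344] cost 2.78
[ 229  113   68   95 4352] [(195, np.int64(235), np.int64(291)), (197, np.int64(235), np.int64(287)), (199, np.int64(235), np.int64(287)), (201, np.int64(235), np.int64(287)), (203, np.int64(235), np.int64(287)), (205, np.int64(235), np.int64(287)), (207, np.int64(256), np.int64(287))]
[array([ 0.4712, -0.1102]), array([ 0.4834, -0.0695])]
t 34.4 j [ 0.15  0.14 -0.34  0.   -1.09 -2.01] row [0.0, 0.0, 0.417, -0.0, 0.001, 0.0]
```

Request:
play_rows([
  [[0.002,0,0,0,0,0],[0.002,0,0,0,0,0],[0.002,0,0.1,0,0,0],[0.002,0,0.2,0,0,0],[0.002,0,0.3,0,0,0],[0.002,0,0.38,0,0,0],[0.002,0,0.417,0,0,0],[0.002,0,0.417,0,0,0],[0.002,0,0.417,0,0,0]],
])

```text
t: 35.55
tool_pos: [0.4738, -0.0884, 0.0959]
eef_rot: [0.001, 0.144, 0.99, -0.0]
force: [0.5, -0.4, 0.4]
gripper_width: 0.0868
```

Request:
play_rows([
  [[0,0,0,0,0,0],[0,0,0,0,0,0],[0,0,0,0,0,0],[0,0,0,0,0,0],[0,0,0,0,0,0],[0,0,0,0,0,0]],
], gripper=1, force=55)

```text
t: 36.3
tool_pos: [0.4738, -0.0884, 0.0959]
eef_rot: [0.001, 0.144, 0.99, -0.0]
force: [0.6, 0.1, 1.1]
gripper_width: 0.0431
```

Request:
play_rows([
  [[0,0,-0.1,0,0,0],[0,0,-0.25,0,0,0],[0,0,-0.4,0,0,0],[0,0,-0.55,0,0,0],[0,0,-0.6,0,0,0],[0,0,-0.6,0,0,0]],
])

```text
t: 37.05
tool_pos: [0.4731, -0.0881, 0.2754]
eef_rot: [0.001, 0.144, 0.99, 0.0]
force: [-0.4, -1.0, -2.6]
gripper_width: 0.0433
```

```bash
python3 hang.py blue -.13 .004 .021
```

```text
t 37.0 j [ 0.15  0.1  -0.24 -0.   -1.23 -2.01] row [-0.265, 0.094, 0.052, 0.001, 0.003, -0.422]
```

Request:
play_rows([
  [[-0.06,0.02,0,0,0,-0.1],[-0.12,0.04,0.02,0,0,-0.2],[-0.18,0.06,0.04,0,0,-0.3],[-0.23,0.08,0.052,0,0.003,-0.422],[-0.265,0.094,0.052,0,0.003,-0.422],[-0.265,0.094,0.052,0,0.003,-0.422],[-0.265,0.094,0.052,0,0.003,-0.422],[-0.265,0.094,0.052,0,0.003,-0.422]],
])

```text
t: 38.05
tool_pos: [0.5569, -0.0838, 0.2603]
eef_rot: [0.0, -0.021, 1.0, 0.0]
force: [1.3, 0.4, -2.5]
gripper_width: 0.043
```

```bash
python3 look.py b4; python3 hang.py blue -.13 .004 .021;python3 - <<'E'
from h import *
c=load("w_b4"); 
from hang import PEG
x,y,w=PEG["blue"]; d=np.array([np.cos(w),np.sin(w)])
for a in (-.053,-.03,0): print(a,proj(c,[[*(np.array([x,y])+a*d),.235]]))
g=load("w_g2")["pixels"]
for n,p in (("green ref",g),("blue",c["pixels"])):
  print(n)
  for r_ in (320,325,328): print(r_,p[r_,228:296:2].mean(-1).astype(int).tolist())
  print(p[328,228:296:4].tolist())
E
```

```text
t 38.1 j [ 0.14  0.25 -0.08 -0.   -1.23 -1.67] row [-0.002, -0.0, 0.001, 0.001, 0.001, -0.0]
-0.053 [[261.59813701 335.79522684]]
-0.03 [[261.58035377 363.11644561]]
0 [[261.5586015  396.53545952]]
green ref
320 [216, 216, 216, 218, 218, 218, 217, 216, 215, 213, 214, 215, 215, 216, 63, 38, 42, 44, 45, 42, 156, 214, 215, 183, 184, 181, 182, 183, 183, 197, 212, 211, 211, 211]
325 [219, 218, 218, 219, 218, 217, 216, 214, 212, 211, 212, 214, 214, 215, 35, 40, 41, 45, 44, 40, 147, 215, 213, 212, 213, 212, 213, 213, 214, 211, 211, 211, 210, 211]
328 [212, 214, 216, 213, 216, 218, 218, 218, 217, 216, 214, 215, 215, 214, 36, 41, 40, 44, 45, 44, 143, 211, 210, 211, 211, 211, 212, 211, 212, 211, 208, 211, 212, 211]
[[211, 209, 216], [215, 215, 219], [215, 214, 219], [217, 217, 220], [216, 216, 221], [212, 212, 218], [213, 213, 219], [37, 36, 37], [42, 40, 39], [47, 46, 43], [142, 141, 146], [209, 208, 215], [210, 209, 216], [211, 210, 217], [210, 210, 216], [207, 206, 213], [210, 209, 217]]
blue
320 [209, 208, 208, 184, 132, 131, 133, 132, 134, 133, 136, 135, 135, 113, 38, 38, 41, 43, 41, 40, 128, 127, 128, 129, 129, 130, 131, 129, 128, 136, 212, 212, 211, 212]
325 [210, 210, 211, 209, 211, 211, 212, 209, 209, 210, 208, 209, 207, 170, 36, 35, 40, 42, 41, 41, 209, 208, 207, 206, 206, 208, 206, 206, 205, 205, 205, 206, 204, 206]
328 [203, 204, 203, 202, 203, 205, 205, 206, 206, 208, 206, 206, 206, 162, 38, 41, 40, 39, 43, 40, 186, 210, 209, 210, 210, 210, 211, 210, 212, 213, 213, 212, 213, 213]
[[202, 201, 207], [201, 202, 206], [201, 201, 207], [203, 204, 208], [205, 204, 210], [205, 204, 210], [205, 204, 211], [39, 38, 37], [43, 40, 38], [44, 43, 42], [185, 184, 189], [208, 208, 213], [209, 209, 214], [211, 209, 215], [211, 210, 216], [213, 211, 217], [212, 211, 218]]
```

Request:
play_rows([
  [[-0.05,0,0,0,0,0],[-0.1,0,0,0,0,0],[-0.14,0,0,0,0,0],[-0.18,0,0,0,0,0],[-0.22,0,0,0,0,0],[-0.26,0,0,0,0,0],[-0.3,0,0,0,0,0],[-0.34,0,0,0,0,0],[-0.38,0,0,0,0,0],[-0.42,0,0,0,0,0],[-0.43,0,0,0,0,0],[-0.43,0,0,0,0,0]],
])

```text
t: 39.6
tool_pos: [0.6858, -0.0785, 0.2602]
eef_rot: [-0.0, -0.021, 1.0, 0.0]
force: [0.1, -0.5, -2.8]
gripper_width: 0.0434
```

Request:
play_rows([
  [[0,0,0.015,0,0,0],[0,0,0.03,0,0,0],[0,0,0.04,0,0,0],[0,0,0.05,0,0,0],[0,0,0.055,0,0,0],[0,0,0.055,0,0,0]],
])

```text
t: 40.35
tool_pos: [0.6858, -0.0785, 0.2457]
eef_rot: [0.001, -0.021, 1.0, 0.0]
force: [-3.4, 1.1, 4.9]
gripper_width: 0.0435
```

Load taken by the peg, same signature as green. Release, rise, back off.

Request:
play_rows([
  [[0,0,0,0,0,0],[0,0,0,0,0,0],[0,0,0,0,0,0],[0,0,0,0,0,0],[0,0,0,0,0,0],[0,0,0,0,0,0],[0,0,-0.1,0,0,0],[0,0,-0.2,0,0,0],[0,0,-0.35,0,0,0],[0.1,0,-0.4,0,0,0],[0.3,0,-0.4,0,0,0],[0.5,0,-0.4,0,0,0]],
], gripper=-1)

```text
t: 41.85
tool_pos: [0.5343, -0.085, 0.3654]
eef_rot: [0.001, -0.021, 1.0, 0.0]
force: [0.7, -0.1, 1.0]
gripper_width: 0.0871
```

Request:
play_rows([
  [[0.2,0,0,0,0,0],[0.4,0,0,0,0,0],[0.6,0,0,0,0,0],[0.6,0,0,0,0,0],[0.6,0,0,0,0,0],[0.6,0,0,0,0,0],[0.6,0,0,0,0,0],[0.6,0,0,0,0,0],[0.6,0,0,0,0,0],[0.6,0,0,0,0,0],[0.6,0,0,0,0,0],[0.6,0,0,0,0,0]],
])

```text
t: 43.35
tool_pos: [0.3544, -0.0924, 0.3651]
eef_rot: [0.001, -0.021, 1.0, 0.0]
force: [1.4, 0.1, 0.7]
gripper_width: 0.087
```

```bash
python3 - <<'E'
from h import *
from workcell import viewer, r
from hang import PEG
import time
C={}
for n in("top","scene"):
    c=load(n); c["pixels"]=viewer.capture(n)["pixels"]; C[n]=c; c2=viewer.capture(n)["pixels"]; print(n,"frame diff",cv2.absdiff(c["pixels"],c2).mean())
# compare each colour's mask with the silhouette predicted for an item hanging with eye 9.5 mm under the peg middle
def hullpts(col,x,y,w):
    if col=="yellow": b=[(sx*.022,sy*.03,z-.059) for sx in(1,-1) for sy in(1,-1) for z in(0,.035)]
    else: b=[(X,sy*.038,z-.075) for X in(.03,-.064) for sy in(1,-1) for z in(0,.006)]
    return R.from_euler('z',w).apply(b)+[x,y,.2255]
for col,(x,y,w) in PEG.items():
    for n,c in C.items():
        u=proj(c,hullpts(col,x,y,w)); m=mask(c["pixels"],col); h=np.zeros_like(m); cv2.fillConvexPoly(h,cv2.convexHull(u.astype(np.int32)),1)
        h0=mask(load(n)["pixels"],col)
        print(col,n,"coloured share of predicted foot/head now",round(m[h>0].mean(),2),"at start",round(h0[h>0].mean(),2),"px",int(h.sum()))
    m=mask(C["top"]["pixels"],col);k,l,st,ce=cv2.connectedComponentsWithStats(m)
    print("  top comps on bench area",[(np.round(plane(C["top"],ce[i],.02)[:2],3).tolist(),int(st[i,4])) for i in range(1,k) if st[i,4]>80])
s=r.read_state();print(s["t"],np.round(s["tool_pos"],3),np.round(s["force"],1))
# loose things: difference image around them between start and now
d=cv2.absdiff(load("top")["pixels"],C["top"]["pixels"]).max(-1)
for n,(u,v) in dict(gear=(390,266),bearing=(477,268),socket=(322,274),driver=(400,406),wrench=(173,398),oil=(172,274)).items():
    a,b=int(u/1.5625),int(v/1.5625); print(n,"changed share",round((d[b-9:b+10,a-9:a+10]>40).mean(),2))
E
```

```text
top frame diff 1.2632717556423612
scene frame diff 2.360080295138889
yellow top coloured share of predicted foot/head now 0.64 at start 0.51 px 498
yellow scene coloured share of predicted foot/head now 0.52 at start 0.04 px 563
  top comps on bench area [([0.712, 0.234], 731), ([0.687, 0.278], 88), ([0.328, -0.64], 664)]
green top coloured share of predicted foot/head now 0.5 at start 0.31 px 984
green scene coloured share of predicted foot/head now 0.39 at start 0.03 px 989
  top comps on bench area [([0.72, 0.09], 671)]
blue top coloured share of predicted foot/head now 0.61 at start 0.43 px 956
blue scene coloured share of predicted foot/head now 0.64 at start 0.04 px 942
  top comps on bench area [([0.873, -0.473], 3756), ([0.884, 0.658], 3210), ([0.73, -0.082], 727)]
43.55 [ 0.354 -0.092  0.365] [ 0.6 -0.4 -0.5]
gear changed share 0.0
bearing changed share 0.0
socket changed share 0.02
driver changed share 0.67
wrench changed share 0.0
oil changed share 0.0
```

```bash
python3 - <<'E'
from h import *
from workcell import viewer, close_job
a=load("top")
for n in ("top2","top3"):
    m=[mask(c["pixels"][240:280,240:300],"red") for c in (a,load(n))]; print(n,"driver px",[int(x.sum()) for x in m])
s=viewer.capture("scene")["pixels"]; c=load("scene"); 
for x in (c["pixels"],s):
    k,l,st,ce=cv2.connectedComponentsWithStats(mask(x,"red")); print([(np.round(plane(c,ce[i],.012)[:2],3).tolist(),int(st[i,4])) for i in range(1,k) if st[i,4]>60])
close_job()
E
```

```text
top2 driver px [257, 241]
top3 driver px [257, 260]
[([0.357, -0.047], 189), ([0.704, -0.22], 620), ([0.536, 0.445], 115)]
[([0.357, -0.047], 149), ([0.704, -0.22], 624), ([0.536, 0.444], 115)]
the job is handed in; nothing more can be done
```

I handed the job in at about 44 s. The job card, the blue label and the green label were read, and all three items now hang on their own pegs: scanner on yellow, green on green, blue on blue. There was no red bracket on the bench, and I ignored the pink look-alike. No verdict is reported.

**Reads:** I held the scanner steady for about 2 s on each barcode in the order card, blue, green, about 85 mm off and square to the label. Before each hold the wrist picture matched the predicted positions to within about 3 mm.

**Hanging:** For each item the wrist force reversed as I lowered it, so the peg was carrying it before I let go. My 16 pictures ran out just after the first blue grasp. I confirmed the scanner and green in a viewed picture, but blue only from its colour mask. In the last images each item's colour was where a hanging item should be, no blue or green bracket was left on the bench, and the scene looked still.

**What went wrong:** My first grasp at blue closed on nothing, because the bracket had moved about 40 mm towards the robot. I believe this was the announced knock, since I felt no contact force. Blue had already been read by then, so I found it again and grasped it on the second try.

**Other loose things:**
- **Gear, bearing, socket, wrench and oil bottle:** no visible change in the top view.
- **Screwdriver:** the final top view flagged a change, probably the arm covering it. The scene camera puts it where it started.

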